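# Put the loose shims away in the spring-latched drawer

### The arm

A 7-joint arm with a two-finger parallel gripper is mounted at the origin on the work surface. World frame = base frame: x ahead of the robot, y to its left, z up, the work surface at z = 0. Lengths are in m, angles in rad, forces in N, time in s.
With the tool pointing down it reaches from about 0.425 to 1.025 m from the base axis. Payload 3.6 kg.
Tool frame: the origin (TCP) lies at the very end of the fingers, on their centre line; the grasp point (between the pads) lies ctrl.hold_point_z behind it (ctrl.hold_point_z is the distance from the TCP to the grasp point, in m); z points along the fingers, y is the line along which they close (so a half turn about z gives the same grasp; the last joint's range is limited). The gripper opens to 85 mm and grips with 20 to 120 N. Pads are 22 mm wide; open, the fingers measure 114 mm over their backs; the gripper's body (76 mm by 85 mm) begins 54 mm behind the grasp point. The pads swing forward as they close: fully open they stand 13 mm farther back than shut.
Start: joints at [1.159, 0.591, 0.048, 1.609, -0.033, 0.943, -0.034], TCP at [0.227, -0.688, 0.231] pointing down, gripper open.
Joint ranges: [-2.69, 2.69], [-0.47, 2.24], [-1.27, 1.36], [0.19, 2.51], [-1.53, 4.68], [0.08, 2.07], [-3.09, 3.09]. Speed limits (rad/s): [2.57, 2.57, 3.14, 3.14, 3.14, 3.14, 3.14].

### API

Orientations are given as a unit quaternion [w, x, y, z].
In Python, from bench import ctrl gives the robot as it stands.
- The arm moves only by the shell command python3 -m handwheel 'ROWS'. ROWS is JSON, a list that holds one entry, the list of rows, each a list of 7 numbers: the gripper command: -1 is fully open, 1 is shut, values between are in proportion, then the shift along the tool's x, y, z in mm, then the turn, a rotation vector about the tool's x, y, z in rad. In form: [[[hand, tx, ty, tz, wx, wy, wz], ...]]. A call has 1 to 5 rows; each row shifts and turns the commanded pose from where the row before left it, along the tool's axes as they then stand; what a row does not reach is not made up. A row lasts 1/8 s, in which the tool goes at most 62.5 mm and 10.7 degrees, less where a joint would pass 70% of its speed; a pose out of reach is approached as far as the arm can. A call is refused whole if a number of a shift passes 62.5 or a number of a turn 0.188, either way. A call with a gripper value outside its range is refused whole. The fingers move at their own pace and stop on an object; the grip force is fixed at half the most. Time passes only in rows, so rows that do not move let the fingers close. It gives the time, the measured TCP pose, the force, the opening and the grip force at its end, in the units of the state.
- ctrl.observe(): the state, without advancing time (a new reading comes with each control period).
- ctrl.camera(name): name is "scene" or "side" or "wrist"; returns the picture (384x512x3 uint8, blue, green, red); there is no depth.
- ctrl.get_calibration(name): a dict with "fx", "fy", "cx", "cy" (pixels), "D" ([k1, k2, p1, p2, k3] as OpenCV has them; the pictures are not rectified), "R" (3x3) and "t" (3): a world point X has camera coordinates R X + t. Camera axes: x right, y down, z forward; pixel columns grow to the right and rows downward; lengths in m; the calibration is good to about 2 mm. A picture is of the moment at which its call begins: read the wrist's pose just before it. get_calibration takes no time and is no camera call; for the wrist camera it gives the pose at the moment of the call.
- ctrl.sign_off(): hands the job in; it is judged then, once.
The state is a dict: "time": time; "q": joint angles; "joint_velocities": joint speeds; "joint_efforts": joint torques, N m; "eef_pos": TCP position; "orientation": TCP orientation; "contact_force": force on the tool from outside, world axes, zero at the start; "ft_torque": the same for the moment, N m; "opening": finger opening in m; "gripper_force": force on a finger pad.
Only numpy, scipy, OpenCV 4.12 (cv2) and the standard library are available. Lean on these libraries where they do the work, as an engineer would, in place of code of your own. Each camera call takes 0.05 s, during which the arm holds its last target. There are 200 camera calls.

### The job

Put all the yellow axle shims away in the drawer box: trip its hidden latch by pushing the release pin down through the red-ringed hole so that the drawer springs out, then slide each shim out over the open front edge of the rack until you can pinch it, and lay it flat inside the drawer. When all are in, push the drawer shut until it latches; leave the release pin standing in its stand as you found it, and leave the other things on the bench where they are.

Things in the scene. Friction and masses are not known exactly. Their poses are not given: they have to be found in the camera images.
- rack: Open-fronted aluminium rack with blue rails, 220 (x) x 276 mm (y), fixed. Origin: centre of its underside; x from open front to back, z up. Polished flat deck 45 mm above the bench. Four lanes along x, middles at y = -102, -34, 34, 102 mm, each 64 mm wide; the rails between them are 4 mm thick, 10 mm above the deck, and end at the front edge; a 10 mm stop closes the back at x = 106 mm
- rack_edge (a point): middle of the open front edge of the rack's deck, at deck height (x = -110 mm, y = 0 of the rack); below it the front is clear down to the bench. Plates slide easily on the deck (friction about 0.2)
- shim_a: Yellow steel shim plate, 110 mm long (its x), 56 mm wide (its y), 3 mm thick, about 140 g, with two black dots; starts flat in a lane of the rack, long side along the lane, with at least 9 mm of deck in front of it. Three or four of the four shims are there. Origin: centre of its underside
- shim_b: Yellow steel shim plate, 110 mm long (its x), 56 mm wide (its y), 3 mm thick, about 140 g, with two black dots; starts flat in a lane of the rack, long side along the lane, with at least 9 mm of deck in front of it. Three or four of the four shims are there. Origin: centre of its underside
- shim_c: Yellow steel shim plate, 110 mm long (its x), 56 mm wide (its y), 3 mm thick, about 140 g, with two black dots; starts flat in a lane of the rack, long side along the lane, with at least 9 mm of deck in front of it. Three or four of the four shims are there. Origin: centre of its underside
- shim_d: Yellow steel shim plate, 110 mm long (its x), 56 mm wide (its y), 3 mm thick, about 140 g, with two black dots; starts flat in a lane of the rack, long side along the lane, with at least 9 mm of deck in front of it. Three or four of the four shims are there. Origin: centre of its underside
- pin: Release pin, a tool 145 mm long standing upright in its stand, about 80 g. Origin: its lower tip; z up along the pin. Steel shank 7 mm across from z = 0 to 80 mm, flange 26 mm across from 80 to 84 mm, round orange handle 18 mm across from 84 to 145 mm
- pin_tip (a point): the lower tip of the pin's shank (same point as the pin's origin)
- pin_stand: Wooden block 60 x 60 mm, 90 mm tall, fixed, with an upright 14 mm through hole in the middle of its top (mouth widened by 3 mm). Origin: centre of its underside. The pin hangs in it with its flange on the top, tip 10 mm above the bench
- store: Grey steel drawer box, 170 (x) x 220 (y) x 85 mm high, fixed. Origin: centre of its underside on the bench; its front faces its own -x
- release_hole (a point): centre of the 14 mm round access hole, ringed in red, in the top of the drawer box, at the top surface (85 mm above the bench), near its front right corner seen from the robot. Top plate 8 mm thick. The green latch plunger is 20 mm below the surface; pressing it about 10 mm down (4 to 6 N) lets the drawer go; its stop is at 14 mm
- latch (a joint): how far the hidden spring latch plunger is pressed down: 0 at rest, lets the drawer go at about 0.010, stop at 0.014 m; it springs back by itself
- drawer (a joint): drawer of the drawer box, m: 0 to 0.003 shut and latched, 0.145 fully out; slides out along the box's own -x. A spring (3 to 5 N) drives it out when the latch lets go, in about 1 s, and keeps it out. To shut it, push its front in (about 12 N at the end) to its stop at -0.005; the latch then holds it by itself
- drawer_in (a point): centre of the drawer's inner floor, moves with the drawer (floor 14 mm above the bench). Axes as the drawer box. Inside the drawer is 155 mm (x) by 160 mm (y); side and back walls 46 mm, front wall 53 mm above the floor
- drawer_front (a point): point on the outside of the drawer's red front, 55 mm above the bench, mid-width; moves with the drawer. The front is 220 mm wide, from 8 to 67 mm above the bench, with no handle
- grease_tin: bystander: red tin can, 48 mm across, 70 mm tall. Origin: centre of its underside
- socket: bystander: steel socket standing upright, 34 mm across, 65 mm tall. Origin: centre of its underside
- spanner: bystander: spanner lying flat, 180 mm long. Origin: centre of its underside, near its middle
- screwdriver: bystander: red-handled screwdriver lying flat, 200 mm long. Origin: centre of its underside, near its middle
- tape_roll: bystander: yellow roll of tape lying on the drawer box, 90 mm across, 25 mm high. Origin: centre of its underside
- bearing: bystander: steel bearing ring lying flat, 60 mm across, 20 mm high. Origin: centre of its underside
Mind the look-alikes: they are no part of the job. Of the things that look like the pin_stand, the middle-sized one is meant.

How it is judged:
On the way, in this order (a step that is already met when the one before it is completed fails the run):
1. the pin, pushed through the hole, presses the latch (value of joint latch above 0.008 m and z of pin_tip in the frame of release_hole below -0.02 m and horizontal distance between pin_tip and release_hole below 0.012 m).
2. the drawer has sprung out (value of joint drawer above 0.13 m), for 0.1 s.
3. all shims lie in the open drawer (x of shim_a in the frame of drawer_in between -0.06 and 0.06 m and y of shim_a in the frame of drawer_in between -0.07 and 0.07 m and z of shim_a in the frame of drawer_in between -0.01 and 0.03 m and x of shim_b in the frame of drawer_in between -0.06 and 0.06 m and y of shim_b in the frame of drawer_in between -0.07 and 0.07 m and z of shim_b in the frame of drawer_in between -0.01 and 0.03 m and x of shim_c in the frame of drawer_in between -0.06 and 0.06 m and y of shim_c in the frame of drawer_in between -0.07 and 0.07 m and z of shim_c in the frame of drawer_in between -0.01 and 0.03 m and x of shim_d in the frame of drawer_in between -0.06 and 0.06 m and y of shim_d in the frame of drawer_in between -0.07 and 0.07 m and z of shim_d in the frame of drawer_in between -0.01 and 0.03 m and value of joint drawer above 0.1 m), for 0.2 s.
4. the drawer is pushed shut (value of joint drawer below 0.008 m), for 0.2 s.
At the end, for the whole second after the job is handed in: Every shim that is there lies flat (within 0.25 rad, either face up) and at rest inside the drawer, the drawer is shut and latched (joint under 8 mm), and the pin stands upright in its stand (tip within 12 mm of the stand's middle, less than 20 mm above the bench, tilt under 0.12 rad) (x of shim_a in the frame of drawer_in between -0.06 and 0.06 m and y of shim_a in the frame of drawer_in between -0.07 and 0.07 m and z of shim_a in the frame of drawer_in between -0.01 and 0.03 m and x of shim_b in the frame of drawer_in between -0.06 and 0.06 m and y of shim_b in the frame of drawer_in between -0.07 and 0.07 m and z of shim_b in the frame of drawer_in between -0.01 and 0.03 m and x of shim_c in the frame of drawer_in between -0.06 and 0.06 m and y of shim_c in the frame of drawer_in between -0.07 and 0.07 m and z of shim_c in the frame of drawer_in between -0.01 and 0.03 m and x of shim_d in the frame of drawer_in between -0.06 and 0.06 m and y of shim_d in the frame of drawer_in between -0.07 and 0.07 m and z of shim_d in the frame of drawer_in between -0.01 and 0.03 m and (angle between shim_a's own z axis and vertical below 0.25 rad or angle between shim_a's own z axis and vertical above 2.89 rad) and (angle between shim_b's own z axis and vertical below 0.25 rad or angle between shim_b's own z axis and vertical above 2.89 rad) and (angle between shim_c's own z axis and vertical below 0.25 rad or angle between shim_c's own z axis and vertical above 2.89 rad) and (angle between shim_d's own z axis and vertical below 0.25 rad or angle between shim_d's own z axis and vertical above 2.89 rad) and value of joint drawer below 0.008 m and horizontal distance between pin and pin_stand below 0.012 m and z of pin in the frame of pin_stand below 0.02 m and angle between pin's own z axis and vertical below 0.12 rad and linear speed of each of pin, shim_a, shim_b, shim_c, shim_d below 0.02 m/s); the robot touches nothing.
It fails at once if a bystander is moved more than 30 mm or knocked over (distance of any of grease_tin, socket, spanner, screwdriver, tape_roll, bearing from where it was at the start of the episode above 0.03 m or angle between any of grease_tin, socket, tape_roll, bearing's own z axis and vertical above 0.5 rad).
Of shim_a, shim_b, shim_c, shim_d only 3 to 4 are there at a start; the rules pass over those that are not, and their reading is None.
At some moment in a run one of shim_a, shim_b, shim_c, shim_d may be knocked a few centimetres aside while the robot is not near it.
It also fails if it takes over 192 s, if anything falls off the work surface, if the arm or the gripper's body presses on something with over 40 N, if the wrist force passes 120 N, or if a joint passes its speed limit or range.

## Working session

There is one attempt and no reset: what is moved stays moved. The work goes in short steps, Python scripts to look and compute and a shell command to move; the robot and the scene stay as the last step left them, time stands still between calls to the robot, and variables do not carry over. Pictures are saved under pics/ and viewed, at most 14 in all, crops included, and the job is handed in when it is done.

```bash
ls; mkdir -p pics
python3 - <<'E'
from bench import ctrl
import cv2,numpy as np
o=ctrl.observe();print(o['time'],o['eef_pos'],o['orientation'],o['opening'],ctrl.hold_point_z)
a=ctrl.camera('scene');b=ctrl.camera('side')
cv2.imwrite('pics/scene0.png',a);cv2.imwrite('pics/side0.png',b)
for n in('scene','side','wrist'):print(n,ctrl.get_calibration(n))
c=np.vstack([a,b]);cv2.imwrite('pics/s0.png',cv2.resize(a,(800,600),interpolation=cv2.INTER_CUBIC));cv2.imwrite('pics/d0.png',cv2.resize(b,(800,600),interpolation=cv2.INTER_CUBIC))
E
```

```text
pics
0.0 [ 0.22696723 -0.6876901   0.23015891] [-1.07515848e-03  9.87317607e-01  1.58753670e-01 -2.43862980e-04] 0.08539677079605011 0.0187
scene {'fx': 405.66796523332243, 'fy': 405.66796523332243, 'cx': 252.76673579054298, 'cy': 193.02917740468158, 'D': array([0.03950903, 0.        , 0.        , 0.        , 0.        ]), 'R': array([[ 0.3033474 ,  0.95282129, -0.01058011],
       [ 0.66145126, -0.21855106, -0.71743826],
       [-0.68590275,  0.21063481, -0.69654174]]), 't': array([-0.11219999, -0.29451163,  1.38935457])}
side {'fx': 401.6594188057337, 'fy': 401.6594188057337, 'cx': 256.68614846420274, 'cy': 186.14932864108826, 'D': array([-0.01751245,  0.        ,  0.        ,  0.        ,  0.        ]), 'R': array([[-0.99970132, -0.01402882, -0.02001171],
       [ 0.00607913,  0.65035472, -0.75960634],
       [ 0.02367109, -0.75950111, -0.65007518]]), 't': array([0.51355828, 0.07390539, 1.08017951])}
wrist {'fx': 322.1670515823868, 'fy': 322.1670515823868, 'cx': 255.93932095312613, 'cy': 180.35971117248133, 'D': array([0.01208085, 0.        , 0.        , 0.        , 0.        ]), 'R': array([[ 0.31437307, -0.94929552, -0.00275517],
       [-0.89694468, -0.29798435,  0.32664287],
       [-0.31090161, -0.10021649, -0.94514382]]), 't': array([-0.72383428, -0.04235708,  0.38258958])}
```

View pics/s0.png

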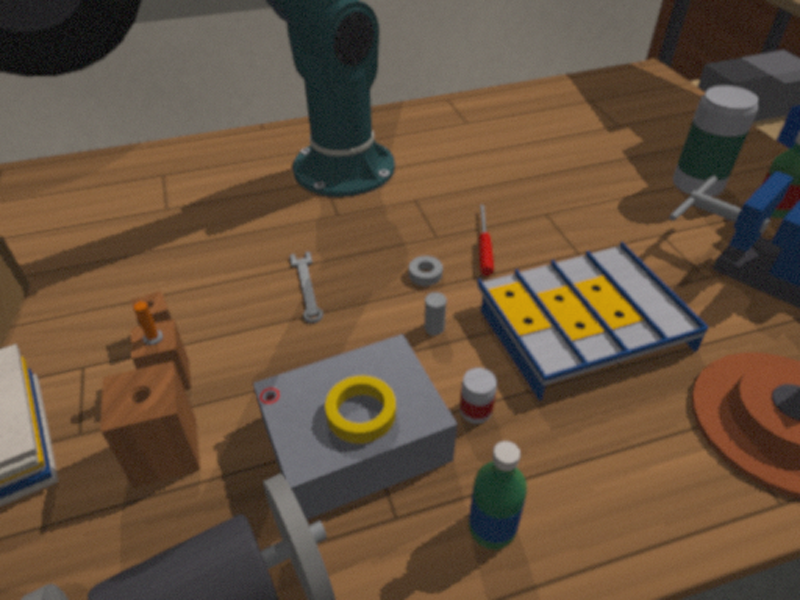

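View pics/d0.png

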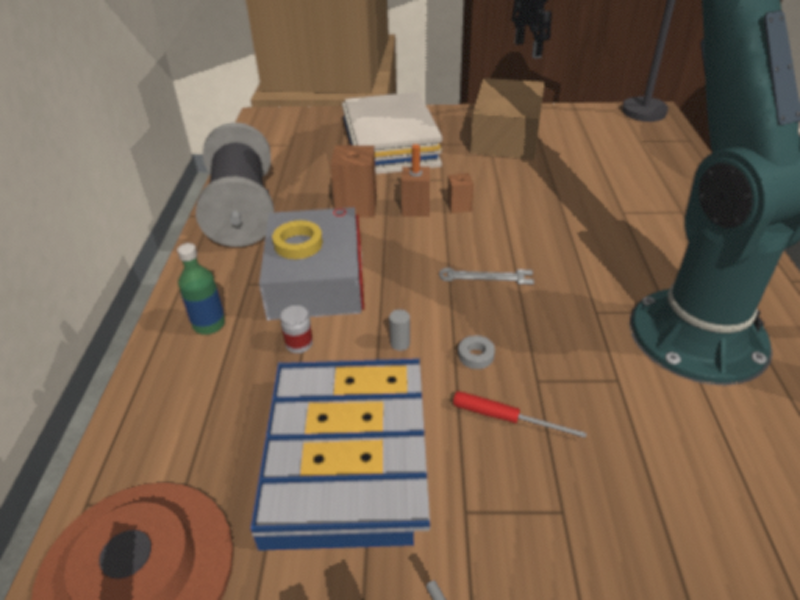

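The scene view shows three stands, with the pin in the middle one at (148,320) and the red ring at (270,396). It also shows the drawer box with the tape, and the rack with three shims. The side view agrees: shims at (370,380), (344,417) and (342,457), with the fourth lane empty.

```bash
cat > h.py <<'E'
from bench import ctrl
import cv2,numpy as np
def ray(n,uv,cal=None):
    c=cal or ctrl.get_calibration(n)
    K=np.array([[c['fx'],0,c['cx']],[0,c['fy'],c['cy']],[0,0,1.]])
    p=cv2.undistortPoints(np.array(uv,float).reshape(-1,1,2),K,c['D']).reshape(-1,2)
    d=np.c_[p,np.ones(len(p))]@c['R']; return -c['R'].T@c['t'],d
def onz(n,uv,z,cal=None):
    o,d=ray(n,uv,cal); return o+d*((z-o[2])/d[:,2])[:,None]
def blobs(img,lo,hi,amin=30):
    m=cv2.inRange(cv2.cvtColor(img,cv2.COLOR_BGR2HSV),lo,hi)
    cs,_=cv2.findContours(m,cv2.RETR_EXTERNAL,cv2.CHAIN_APPROX_NONE)
    return sorted([c for c in cs if cv2.contourArea(c)>amin],key=lambda c:-cv2.contourArea(c))
def proj(n,X,cal=None):
    c=cal or ctrl.get_calibration(n)
    K=np.array([[c['fx'],0,c['cx']],[0,c['fy'],c['cy']],[0,0,1.]])
    return cv2.projectPoints(np.array(X,float).reshape(-1,1,3),cv2.Rodrigues(c['R'])[0],c['t'],K,c['D'])[0].reshape(-1,2)
np.set_printoptions(precision=4,suppress=True)
E
python3 - <<'E'
from h import *
S=512/800
A=cv2.imread('pics/scene0.png');B=cv2.imread('pics/side0.png')
for n,I in(('scene',A),('side',B)):
    print(n,'yellow')
    for c in blobs(I,(20,140,120),(32,255,255),80):
        P=onz(n,c.reshape(-1,2),.048)[:,:2]*1000
        r=cv2.minAreaRect(P.astype(np.float32)); print(np.round(c.reshape(-1,2).mean(0)),r)
    print('orange')
    for c in blobs(I,(8,170,120),(16,255,255),25): print(c.reshape(-1,2).mean(0),cv2.boundingRect(c))
    print('red')
    for c in blobs(I,(172,90,60),(180,255,255),8)+blobs(I,(0,90,60),(5,255,255),15):
        u=cv2.boundingRect(c); print(u,onz(n,[[u[0]+u[2]/2-.5,u[1]+u[3]/2-.5]],.085))
print('ring scene',onz('scene',[[270*S,396*S]],.085),'side',onz('side',[[341*S,211*S]],.085))
print('box top scene',onz('scene',np.array([[255,381],[406,337],[457,422],[296,482]])*S,.085))
print('box top side',onz('side',np.array([[272,213],[357,211],[362,283],[264,286]])*S,.085))
print('rack rails side z55',onz('side',np.array([[279,366],[419,361],[428,524],[257,528]])*S,.055))
print('rack scene z55',onz('scene',np.array([[481,286],[622,247],[702,327],[541,381]])*S,.055))
# pin: handle top two views
for a,b in(((140,303),(416,148)),((152,338),(415,172))):
    o1,d1=ray('scene',[np.array(a)*S]);o2,d2=ray('side',[np.array(b)*S]);d1=d1[0];d2=d2[0]
    t=np.linalg.lstsq(np.c_[d1,-d2],o2-o1,rcond=None)[0];print('pin',o1+t[0]*d1,o2+t[1]*d2)
print('bigs: socket,bearing,tin,spanner,screw', onz('scene',np.array([[435,330],[425,275],[478,415],[305,285],[486,240]])*S,0.0))
E
```

```text
scene yellow
[230. 259.] ((659.125, -143.01329040527344), (94.76726531982422, 95.34891510009766), 72.41899871826172)
[365. 200.] ((591.6653442382812, 216.1116180419922), (109.71632385253906, 55.411521911621094), 2.0681087970733643)
[332. 197.] ((558.1879272460938, 146.1331329345703), (108.9512939453125, 56.569122314453125), 2.4039950370788574)
[389. 193.] ((588.8289184570312, 284.6136169433594), (110.35674285888672, 55.18479919433594), 2.6484804153442383)
[ 20. 262.] ((522.36474609375, -569.6809692382812), (202.18165588378906, 5.695573806762695), 11.199594497680664)
orange
[473.6133 232.0533] (461, 227, 25, 14)
[ 90.8438 196.1562] (85, 192, 12, 9)
[452.1146 255.3333] (444, 248, 17, 16)
red
(166, 253, 13, 6) [[ 0.6449 -0.2602  0.085 ]]
(168, 248, 11, 5) [[ 0.6315 -0.2559  0.085 ]]
(306, 148, 10, 29) [[0.4593 0.1279 0.085 ]]
(295, 256, 21, 12) [[ 0.7435 -0.0076  0.085 ]]
(499, 121, 13, 13) [[0.4909 0.6946 0.085 ]]
side yellow
[219. 293.] ((590.1837158203125, 282.7308349609375), (104.9321517944336, 50.23170471191406), 2.3015785217285156)
[220. 267.] ((591.5784912109375, 214.983932495117
[... 595 characters left out ...]
0.085 ]
 [ 0.755  -0.0392  0.085 ]
 [ 0.7747 -0.2497  0.085 ]]
box top side [[ 0.7708 -0.2582  0.085 ]
 [ 0.6027 -0.2624  0.085 ]
 [ 0.5792 -0.0404  0.085 ]
 [ 0.7461 -0.0341  0.085 ]]
rack rails side z55 [[0.6994 0.1224 0.055 ]
 [0.4833 0.1128 0.055 ]
 [0.4743 0.3838 0.055 ]
 [0.6833 0.3899 0.055 ]]
rack scene z55 [[0.5014 0.1053 0.055 ]
 [0.4863 0.3735 0.055 ]
 [0.6888 0.3823 0.055 ]
 [0.708  0.1071 0.055 ]]
pin [ 0.483  -0.3981  0.1534] [ 0.4854 -0.3964  0.1502]
pin [ 0.4891 -0.3997  0.0901] [ 0.4878 -0.4006  0.0916]
bigs: socket,bearing,tin,spanner,screw [[ 0.522   0.0202  0.    ]
 [ 0.3899  0.05    0.    ]
 [ 0.6989  0.0207  0.    ]
 [ 0.3484 -0.1594  0.    ]
 [ 0.3326  0.1929 -0.    ]]
```

```bash
python3 -m handwheel '[[[-1,0,0,0,0,0,0.16],[-1,0,0,0,0,0,0.16],[-1,26,-29,0,0,0,0],[-1,26,-29,0,0,0,0],[-1,26,-29,0,0,0,0]]]'; python3 -m handwheel '[[[-1,26,-29,0,0,0,0],[-1,26,-29,0,0,0,0],[-1,26,-29,0,0,0,0],[-1,26,-29,0,0,0,0],[-1,26,-29,0,0,0,0]]]';python3 -m handwheel '[[[-1,26,-29,0,0,0,0],[-1,26,-29,0,0,0,0],[-1,0,0,0,0,0,0]]]'
python3 - <<'E'
from h import *
o=ctrl.observe();print(o['eef_pos'],o['orientation'])
cal=ctrl.get_calibration('wrist');I=ctrl.camera('wrist');cv2.imwrite('pics/w1.png',I)
import pickle;pickle.dump(cal,open('pics/w1.pkl','wb'))
print(proj('wrist',[[.487,-.399,.09],[.487,-.399,.155],[.637,-.26,.085]],cal))
cv2.imwrite('pics/w1b.png',cv2.resize(I,(800,600),interpolation=cv2.INTER_CUBIC))
E
```

```text
time: 0.72
eef_pos: [0.306, -0.6002, 0.2307]
orientation: [-0.001, 1.0, -0.001, -0.0]
contact_force: [1.0, -0.2, -0.3]
opening: 0.0854
gripper_force: 0.0
time: 1.35
eef_pos: [0.436, -0.4554, 0.2309]
orientation: [-0.0, 1.0, -0.001, -0.0]
contact_force: [0.9, -1.1, -0.1]
opening: 0.0854
gripper_force: 0.0
time: 1.72
eef_pos: [0.4908, -0.3944, 0.2307]
orientation: [-0.001, 1.0, 0.003, 0.0]
contact_force: [0.3, -0.0, -0.1]
opening: 0.0854
gripper_force: 0.0
[ 0.4908 -0.3944  0.2307] [-0.0014  1.      0.0032  0.0005]
[[261.6052 171.6483]
 [262.7604 198.2759]
 [ 86.144  -14.9897]]
```

View pics/w1b.png

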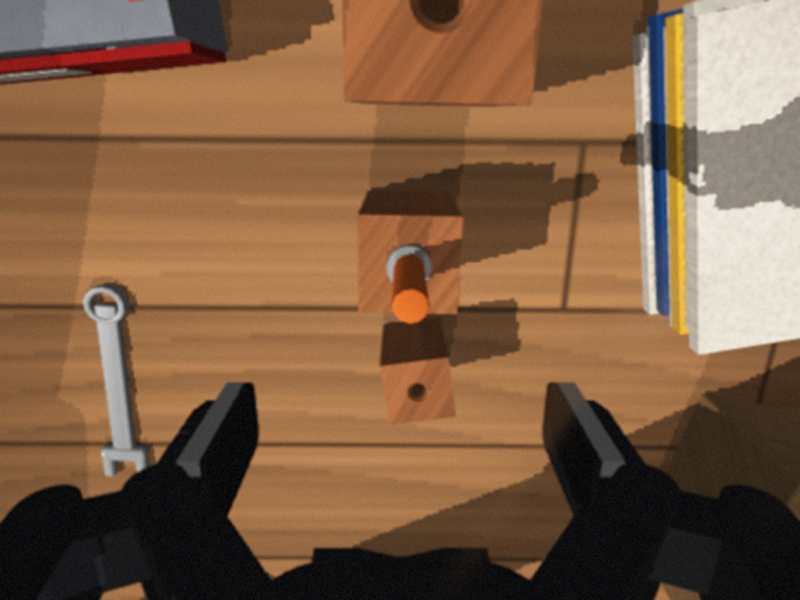

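The pin handle's top is at (410,305), its flange at (408,265), and the stand's top face is centred near (410,263).

Run:
```python
from h import *
import pickle;cal=pickle.load(open('pics/w1.pkl','rb'));S=.64
print(onz('w',[[410*S,305*S]],.155,cal),onz('w',[[408*S,263*S]],.094,cal),onz('w',np.array([[359,214],[462,215],[461,314],[358,312],[410,263]])*S,.09,cal))
print('box front line',onz('w',np.array([[0,63],[220,40]])*S,.067,cal), 'spanner',onz('w',np.array([[107,305],[125,460]])*S,.005,cal))
print(onz('w',np.array([[345,101],[532,104]])*S,.12,cal))
```

```text
[[ 0.4894 -0.3987  0.155 ]] [[ 0.4914 -0.3984  0.094 ]] [[ 0.5192 -0.3702  0.09  ]
 [ 0.519  -0.4289  0.09  ]
 [ 0.458  -0.4312  0.09  ]
 [ 0.4588 -0.3684  0.09  ]
 [ 0.4902 -0.3997  0.09  ]]
box front line [[ 0.5977 -0.1698  0.067 ]
 [ 0.6109 -0.2934  0.067 ]] spanner [[ 0.4279 -0.1635  0.005 ]
 [ 0.2812 -0.153   0.005 ]]
[[ 0.5793 -0.3671  0.12  ]
 [ 0.5785 -0.4559  0.12  ]]
```

```bash
python3 -m handwheel '[[[-1,-1,5,0,0,0,0],[-1,0,0,40,0,0,0],[-1,0,0,40,0,0,0],[-1,0,0,45,0,0,0],[-1,0,0,0,0,0,0]]]'; python3 -m handwheel '[[[1,0,0,0,0,0,0],[1,0,0,0,0,0,0],[1,0,0,0,0,0,0],[1,0,0,0,0,0,0],[1,0,0,0,0,0,0]]]'; python3 -m handwheel '[[[1,0,0,-35,0,0,0],[1,0,0,-35,0,0,0],[1,0,0,-35,0,0,0],[1,0,0,0,0,0,0]]]'
```

```text
time: 2.4
eef_pos: [0.4826, -0.4038, 0.1031]
orientation: [-0.002, 1.0, -0.002, -0.004]
contact_force: [-0.8, -0.6, -0.3]
opening: 0.0853
gripper_force: 0.0
time: 3.02
eef_pos: [0.4871, -0.4033, 0.1075]
orientation: [-0.0, 1.0, -0.0, 0.0]
contact_force: [-1.2, 2.1, 6.5]
opening: 0.0167
gripper_force: 58.1
time: 3.52
eef_pos: [0.4882, -0.4053, 0.2145]
orientation: [0.002, 1.0, -0.001, 0.003]
contact_force: [0.2, -0.2, -0.6]
opening: 0.0166
gripper_force: 58.3
```

```bash
python3 -m handwheel '[[[1,0,-29,0,0,0,0],[1,0,-29,0,0,0,0],[1,0,-29,0,0,0,0],[1,0,-29,0,0,0,0],[1,0,-28,0,0,0,0]]]'; python3 -m handwheel '[[[1,30,0,0,0,0,0],[1,30,0,0,0,0,0],[1,30,0,0,0,0,0],[1,30,0,0,0,0,0],[1,0,0,0,0,0,0]]]'
python3 -m handwheel '[[[1,0,0,0,0,0,0],[1,0,0,0,0,0,0]]]'
python3 - <<'E'
from h import *
o=ctrl.observe();print(o['eef_pos'],o['orientation'])
cal=ctrl.get_calibration('wrist');I=ctrl.camera('wrist');cv2.imwrite('pics/w2.png',I)
import pickle;pickle.dump(cal,open('pics/w2.pkl','wb'))
e=o['eef_pos'];print(proj('wrist',[[e[0],e[1],e[2]-.096],[.637,-.26,.085]],cal))
for r in [((170,90,60),(180,255,255)),((0,90,60),(4,255,255))]:
  for c in blobs(I,*r,15): print(cv2.boundingRect(c))
cv2.imwrite('pics/w2b.png',cv2.resize(I,(800,600),interpolation=cv2.INTER_CUBIC))
E
```

```text
time: 4.15
eef_pos: [0.4858, -0.2583, 0.21]
orientation: [-0.0, 1.0, -0.0, -0.001]
contact_force: [-0.0, 0.9, -1.2]
opening: 0.0162
gripper_force: 58.4
time: 4.78
eef_pos: [0.6087, -0.2586, 0.2097]
orientation: [-0.0, 1.0, 0.001, -0.0]
contact_force: [-1.1, 0.6, -0.6]
opening: 0.0166
gripper_force: 58.4
time: 5.03
eef_pos: [0.6051, -0.2602, 0.2107]
orientation: [-0.0, 1.0, -0.001, -0.001]
contact_force: [-0.3, -0.1, -1.1]
opening: 0.0167
gripper_force: 58.4
[ 0.6051 -0.2602  0.2107] [-0.0001  1.     -0.0011 -0.001 ]
[[256.3065 183.6533]
 [256.0211 136.0641]]
(239, 118, 31, 31)
```

View pics/w2b.png

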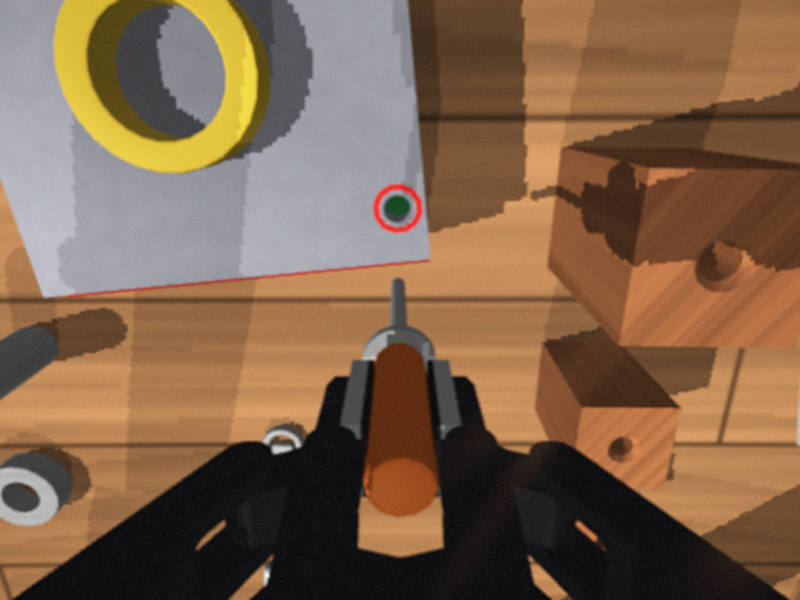

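The pin tip is at (398,282), pointing at the ringed hole at (397,208). Only a shift in x is needed.

Run:
```python
from h import *
import pickle;cal=pickle.load(open('pics/w2.pkl','rb'));S=.64
print('tip',onz('w',[[398*S,283*S]],.1135,cal),'hole',onz('w',[[254,133],[397*S,208*S]],.085,cal))
P=onz('w',np.array([[44,297],[429,261],[408,10],[3,195]])*S,.085,cal);print('top corners',P)
```

```text
tip [[ 0.6068 -0.259   0.1135]] hole [[ 0.6396 -0.2583  0.085 ]
 [ 0.6395 -0.2584  0.085 ]]
top corners [[ 0.5885 -0.0576  0.085 ]
 [ 0.6097 -0.2761  0.085 ]
 [ 0.734  -0.2639  0.085 ]
 [ 0.6464 -0.0496  0.085 ]]
```

```bash
python3 -m handwheel '[[[1,16,0,0,0,0,0],[1,17,0,0,0,0,0],[1,0,0,0,0,0,0],[1,0,0,12,0,0,0],[1,0,0,0,0,0,0]]]'; python3 -m handwheel '[[[1,0,0,6,0,0,0],[1,0,0,6,0,0,0],[1,0,0,6,0,0,0],[1,0,0,6,0,0,0],[1,0,0,0,0,0,0]]]'
```

```text
time: 5.7
eef_pos: [0.6379, -0.2597, 0.1975]
orientation: [-0.001, 1.0, -0.001, -0.002]
contact_force: [-0.6, 0.4, -1.2]
opening: 0.0162
gripper_force: 58.4
time: 6.32
eef_pos: [0.6393, -0.2597, 0.1745]
orientation: [-0.0, 1.0, -0.001, -0.001]
contact_force: [0.5, -0.7, 0.2]
opening: 0.0168
gripper_force: 58.4
```

```bash
python3 -m handwheel '[[[1,0,0,8,0,0,0],[1,0,0,8,0,0,0],[1,0,0,4,0,0,0],[1,0,0,4,0,0,0],[1,0,0,0,0,0,0]]]'; python3 -m handwheel '[[[1,0,0,0,0,0,0],[1,0,0,0,0,0,0],[1,0,0,0,0,0,0],[1,0,0,0,0,0,0]]]';python3 - <<'E'
from h import *
I=ctrl.camera('side')
for c in blobs(I,(172,90,60),(180,255,255),20)+blobs(I,(0,90,60),(5,255,255),20): print(cv2.boundingRect(c))
E
```

```text
time: 6.95
eef_pos: [0.6402, -0.2602, 0.1516]
orientation: [0.0, 1.0, -0.001, 0.0]
contact_force: [-0.2, 0.0, 3.6]
opening: 0.0166
gripper_force: 58.4
time: 7.45
eef_pos: [0.64, -0.2602, 0.1515]
orientation: [0.0, 1.0, -0.001, 0.0]
contact_force: [0.9, -0.4, 5.1]
opening: 0.0168
gripper_force: 58.4
(290, 250, 43, 21)
(182, 210, 18, 13)
(267, 136, 9, 58)
```

```bash
python3 -m handwheel '[[[1,0,0,-15,0,0,0],[1,0,0,-15,0,0,0],[1,0,0,-15,0,0,0],[1,0,0,-18,0,0,0],[1,0,0,0,0,0,0]]]'; python3 -m handwheel '[[[1,-30,0,0,0,0,0],[1,-30,0,0,0,0,0],[1,-30,0,0,0,0,0],[1,-30,0,0,0,0,0],[1,-31,0,0,0,0,0]]]'; python3 -m handwheel '[[[1,0,28,0,0,0,0],[1,0,28,0,0,0,0],[1,0,28,0,0,0,0],[1,0,28,0,0,0,0],[1,0,28,0,0,0,0]]]'; python3 -m handwheel '[[[1,0,0,0,0,0,0],[1,0,0,0,0,0,0],[1,0,0,0,0,0,0]]]'
python3 - <<'E'
from h import *
o=ctrl.observe();print(o['eef_pos'],o['orientation'])
cal=ctrl.get_calibration('wrist');I=ctrl.camera('wrist');cv2.imwrite('pics/w3.png',I)
import pickle;pickle.dump(cal,open('pics/w3.pkl','wb'))
cv2.imwrite('pics/w3b.png',cv2.resize(I,(800,600),interpolation=cv2.INTER_CUBIC))
E
```

```text
time: 8.12
eef_pos: [0.6409, -0.2604, 0.2166]
orientation: [0.001, 1.0, -0.001, 0.002]
contact_force: [-0.1, -0.3, -0.3]
opening: 0.0164
gripper_force: 58.2
time: 8.75
eef_pos: [0.4874, -0.2595, 0.2139]
orientation: [-0.0, 1.0, -0.001, -0.0]
contact_force: [-0.0, -0.4, -0.4]
opening: 0.0164
gripper_force: 58.3
time: 9.38
eef_pos: [0.4882, -0.4003, 0.2138]
orientation: [-0.0, 1.0, -0.001, -0.0]
contact_force: [-0.3, 0.6, -0.9]
opening: 0.0165
gripper_force: 58.3
time: 9.75
eef_pos: [0.4888, -0.398, 0.214]
orientation: [-0.001, 1.0, 0.0, -0.0]
contact_force: [-0.4, -0.2, -0.7]
opening: 0.0166
gripper_force: 58.4
[ 0.4888 -0.398   0.214 ] [-0.0007  1.      0.0004 -0.0002]
```

View pics/w3b.png

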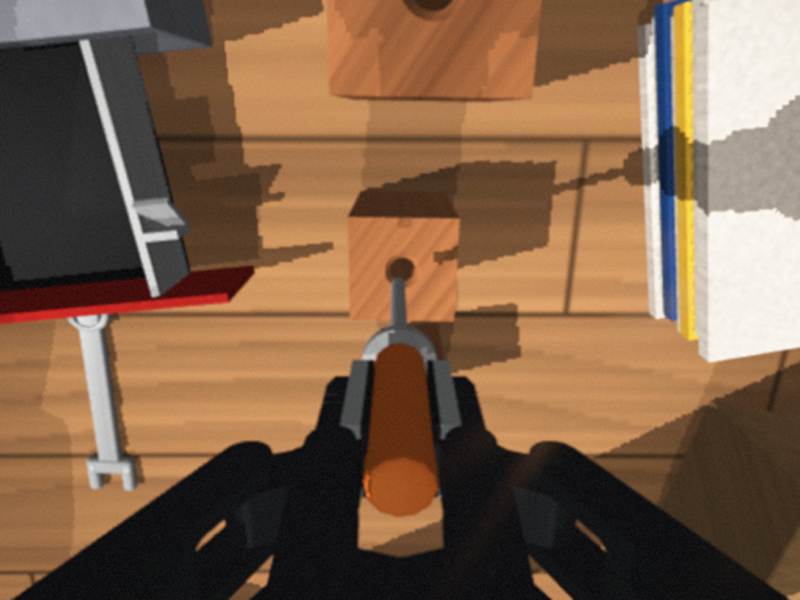

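The drawer is out with its front near the spanner's end. The pin tip at (398,282) is nearly over the stand's hole at (401,269).

Run:
```python
from h import *
import pickle;cal=pickle.load(open('pics/w3.pkl','rb'));S=.64
print('tip',onz('w',[[398*S,283*S]],.1165,cal),'hole',onz('w',[[401*S,269*S]],.09,cal))
print('drawer corner top inner right-front',onz('w',np.array([[153,290],[86,42]])*S,.060,cal),'front top',onz('w',np.array([[0,322],[228,299]])*S,.067,cal))
```

```text
tip [[ 0.4906 -0.3966  0.1165]] hole [[ 0.4896 -0.3981  0.09  ]]
drawer corner top inner right-front [[ 0.4658 -0.2426  0.06  ]
 [ 0.6067 -0.2297  0.06  ]] front top [[ 0.4469 -0.1481  0.067 ]
 [ 0.4626 -0.2914  0.067 ]]
```

```bash
python3 -m handwheel '[[[1,-1,2,0,0,0,0],[1,0,0,15,0,0,0],[1,0,0,15,0,0,0],[1,0,0,15,0,0,0],[1,0,0,0,0,0,0]]]'; python3 -m handwheel '[[[1,0,0,15,0,0,0],[1,0,0,15,0,0,0],[1,0,0,15,0,0,0],[1,0,0,15,0,0,0],[1,0,0,0,0,0,0]]]'
```

```text
time: 10.42
eef_pos: [0.4864, -0.4008, 0.1671]
orientation: [-0.001, 1.0, -0.001, -0.002]
contact_force: [0.3, 0.3, -1.0]
opening: 0.0164
gripper_force: 58.4
time: 11.05
eef_pos: [0.4874, -0.4012, 0.108]
orientation: [-0.001, 1.0, -0.0, -0.001]
contact_force: [-0.1, 0.7, -0.7]
opening: 0.0165
gripper_force: 58.9
```

```bash
python3 -m handwheel '[[[-1,0,0,0,0,0,0],[-1,0,0,0,0,0,0],[-1,0,0,0,0,0,0],[-1,0,0,0,0,0,0],[-1,0,0,-45,0,0,0]]]';python3 -m handwheel '[[[-1,0,0,-45,0,0,0],[-1,0,0,-45,0,0,0],[-1,5,-40,0,0,0,0],[-1,5,-40,0,0,0,0],[-1,5,-40,0,0,0,0]]]';python3 -m handwheel '[[[1,5,-40,0,0,0,0],[1,5,-40,0,0,0,0],[1,5,-40,0,0,0,0],[1,5,-40,0,0,0,0],[1,5,-40,0,0,0,0]]]';python3 -m handwheel '[[[1,5,-40,0,0,0,0],[1,5,-40,0,0,0,0],[1,5,-40,0,0,0,0],[1,5,-40,0,0,0,0],[1,5,-40,0,0,0,0]]]';python3 -m handwheel '[[[1,5,-40,0,0,0,0],[1,5,-40,0,0,0,0],[1,0,0,0,0,0,0],[1,0,0,0,0,0,0],[1,0,0,0,0,0,0]]]'
python3 - <<'E'
from h import *
o=ctrl.observe();print(o['eef_pos'],o['orientation'],o['q'])
cal=ctrl.get_calibration('wrist');I=ctrl.camera('wrist');cv2.imwrite('pics/w4.png',I)
import pickle;pickle.dump(cal,open('pics/w4.pkl','wb'))
for c in blobs(I,(20,140,120),(32,255,255),80):
    P=onz('wrist',c.reshape(-1,2),.048,cal)[:,:2]*1000
    print(cv2.boundingRect(c),cv2.minAreaRect(P.astype(np.float32)))
J=ctrl.camera('side')
for c in blobs(J,(8,170,120),(16,255,255),25): print('orange',cv2.boundingRect(c))
cv2.imwrite('pics/w4b.png',cv2.resize(I,(800,600),interpolation=cv2.INTER_CUBIC))
E
```

```text
time: 11.68
eef_pos: [0.4854, -0.3998, 0.1516]
orientation: [-0.002, 1.0, -0.0, -0.003]
contact_force: [0.0, -0.3, -0.4]
opening: 0.0855
gripper_force: 0.0
time: 12.3
eef_pos: [0.5028, -0.2806, 0.2447]
orientation: [0.0, 1.0, -0.001, 0.0]
contact_force: [-0.3, 1.2, -0.3]
opening: 0.0855
gripper_force: 0.0
time: 12.92
eef_pos: [0.528, -0.0805, 0.2446]
orientation: [0.0, 1.0, -0.001, 0.0]
contact_force: [0.6, 0.1, 0.7]
opening: 0.0001
gripper_force: 0.0
time: 13.55
eef_pos: [0.5532, 0.1193, 0.2445]
orientation: [0.0, 1.0, -0.001, 0.0]
contact_force: [1.1, 0.7, -0.8]
opening: 0.0001
gripper_force: 0.0
time: 14.18
eef_pos: [0.5633, 0.1961, 0.2443]
orientation: [0.001, 1.0, -0.002, -0.0]
contact_force: [-0.8, -0.6, 0.3]
opening: -0.0
gripper_force: 0.0
[0.5633 0.1961 0.2443] [ 0.0005  1.     -0.0019 -0.0001] [-0.4153  0.4144  0.0052  1.8942 -0.0016  0.8337 -1.984 ]
(207, 70, 58, 106) ((592.8257446289062, 216.10952758789062), (109.55928802490234, 55.65961837768555), 1.4655753374099731)
(137, 72, 67, 107) ((590.4725341796875, 284.4873962402344), (109.71818542480469, 56.131839752197266), 2.840175151824951)
(277, 104, 54, 100) ((559.2680053710938, 145.57749938964844), (109.7245864868164, 55.79034423828125), 1.2887080907821655)
```

View pics/w4b.png

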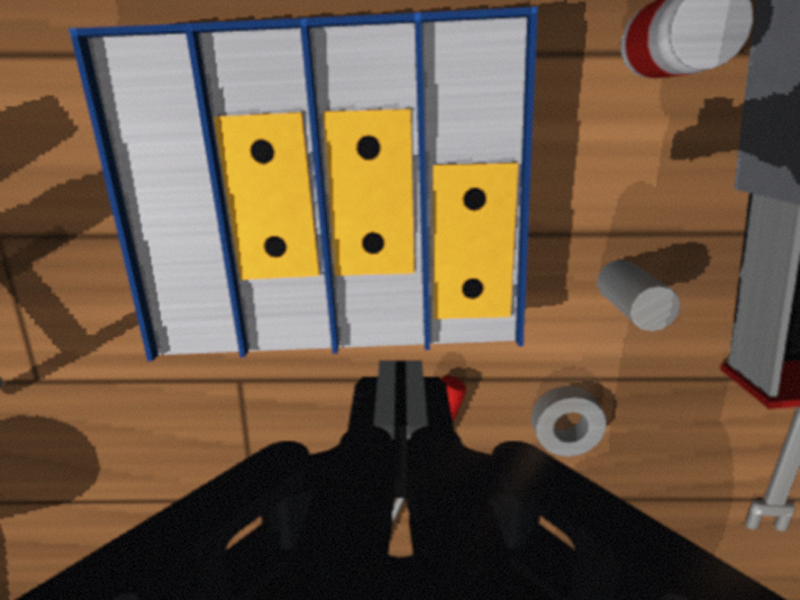

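Three shims are visible: lanes at (475,240), (370,192) and (268,195). The front edge runs from about (160,355) to (520,344).

Run:
```python
from h import *
import pickle;cal=pickle.load(open('pics/w4.pkl','rb'));S=.64
print('edge z45',onz('w',np.array([[170,355],[290,351],[385,348],[475,345],[515,343]])*S,.045,cal))
print('rail tops back/front z55',onz('w',np.array([[75,31],[192,27],[305,21],[418,16],[534,11],[150,357],[242,353],[335,350],[428,346],[521,343]])*S,.055,cal))
print('screwdriver',onz('w',np.array([[453,380]])*S,.02,cal))
I=ctrl.camera('scene')
for c in blobs(I,(8,170,120),(16,255,255),25): print('orange',cv2.boundingRect(c))
cv2.imwrite('pics/s1.png',I)
```

```text
edge z45 [[0.4724 0.3703 0.045 ]
 [0.4754 0.2795 0.045 ]
 [0.4777 0.2078 0.045 ]
 [0.48   0.14   0.045 ]
 [0.4816 0.1101 0.045 ]]
rail tops back/front z55 [[0.6916 0.3883 0.055 ]
 [0.6939 0.319  0.055 ]
 [0.6971 0.252  0.055 ]
 [0.6996 0.1852 0.055 ]
 [0.7019 0.1172 0.055 ]
 [0.476  0.3801 0.055 ]
 [0.479  0.3124 0.055 ]
 [0.4812 0.2441 0.055 ]
 [0.4842 0.176  0.055 ]
 [0.4865 0.1082 0.055 ]]
screwdriver [[0.4357 0.1527 0.02  ]]
```

Run:
```python
import cv2
I=cv2.imread('pics/s1.png');cv2.imwrite('pics/s1b.png',cv2.resize(I,(800,600),interpolation=cv2.INTER_CUBIC))
```

```text
(no output)
```

View pics/s1b.png

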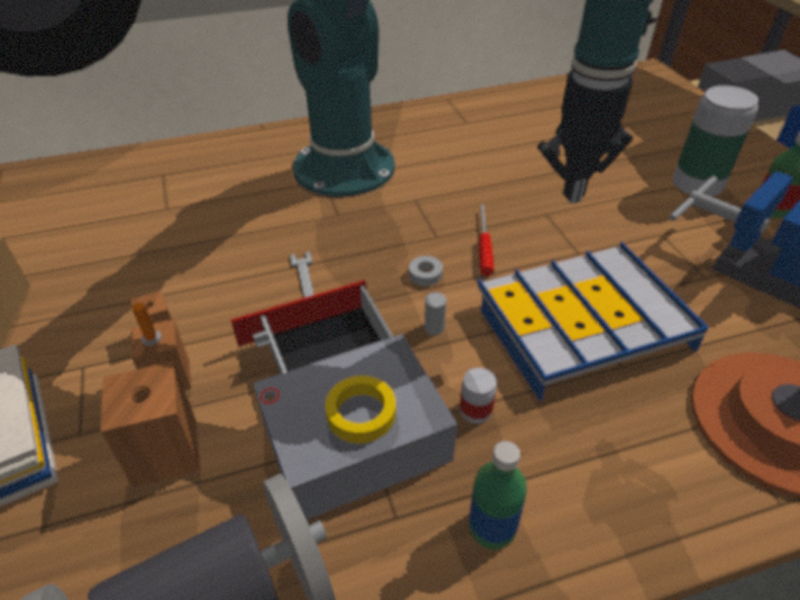

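The pin stands in its stand and the drawer is fully open. Next I place the closed fingers behind the first shim.

```bash
python3 -m handwheel '[[[1,35,25,20,0,0,0],[1,38,25,20,0,0,0],[1,0,0,45,0,0,-0.035],[1,0,0,45,0,0,0],[1,0,0,45,0,0,0]]]';python3 -m handwheel '[[[1,0,0,13,0,0,0],[1,0,0,3,0,0,0],[1,0,0,3,0,0,0],[1,0,0,0,0,0,0],[1,0,0,0,0,0,0]]]'
```

```text
time: 14.95
eef_pos: [0.6367, 0.1472, 0.0682]
orientation: [-0.0, 1.0, 0.016, 0.0]
contact_force: [0.2, 0.9, -0.3]
opening: 0.0002
gripper_force: 0.0
time: 15.58
eef_pos: [0.6369, 0.1482, 0.0515]
orientation: [-0.0, 1.0, 0.017, 0.001]
contact_force: [-0.2, -0.7, -0.0]
opening: 0.0001
gripper_force: 0.0
```

```bash
python3 -m handwheel '[[[1,0,0,3,0,0,0],[1,0,0,2,0,0,0],[1,0,0,0,0,0,0],[1,0,0,0,0,0,0]]]';python3 -m handwheel '[[[1,0,0,1,0,0,0],[1,0,0,0,0,0,0]]]'
```

```text
time: 16.08
eef_pos: [0.6362, 0.1481, 0.0452]
orientation: [-0.0, 1.0, 0.017, -0.0]
contact_force: [-0.3, 0.5, -0.1]
opening: 0.0001
gripper_force: 0.1
time: 16.32
eef_pos: [0.6362, 0.1481, 0.0452]
orientation: [-0.0, 1.0, 0.017, -0.0]
contact_force: [-2.3, 0.2, 5.5]
opening: -0.0002
gripper_force: 3.2
```

```bash
python3 -m handwheel '[[[1,0,0,-0.6,0,0,0],[1,-8,0,0,0,0,0],[1,-8,0,0,0,0,0],[1,-8,0,0,0,0,0],[1,-8,0,0,0,0,0]]]';python3 -m handwheel '[[[1,-8,0,0,0,0,0],[1,-8,0,0,0,0,0],[1,-8,0,0,0,0,0],[1,-8,0,0,0,0,0],[1,-8,0,0,0,0,0]]]';python3 -m handwheel '[[[1,-5,0,0,0,0,0],[1,-4,0,0,0,0,0],[1,0,0,0,0,0,0],[1,8,0,0,0,0,0],[1,0,0,-40,0,0,0]]]'
python3 -m handwheel '[[[1,0,0,-50,0,0,0],[1,0,0,-50,0,0,0],[-1,0,0,-30,0,0,0],[-1,0,0,0,0,0,0]]]'
cat >> h.py <<'E'
def shims(save=None):
    o=ctrl.observe();print('tcp',o['eef_pos'],o['time'])
    cal=ctrl.get_calibration('wrist');I=ctrl.camera('wrist')
    for c in blobs(I,(20,140,120),(32,255,255),80):
        P=onz('wrist',c.reshape(-1,2),.048,cal)[:,:2]*1000
        print(cv2.boundingRect(c),cv2.minAreaRect(P.astype(np.float32)))
    if save:
        import pickle;pickle.dump(cal,open(save+'.pkl','wb'))
        cv2.imwrite(save+'.png',cv2.resize(I,(800,600),interpolation=cv2.INTER_CUBIC))
E
python3 -c "
from h import *
shims('pics/w5')"
```

```text
time: 16.95
eef_pos: [0.6042, 0.1471, 0.0452]
orientation: [-0.0, 1.0, 0.017, 0.001]
contact_force: [1.9, -0.6, 3.1]
opening: -0.0
gripper_force: 1.8
time: 17.58
eef_pos: [0.5643, 0.1457, 0.0451]
orientation: [-0.0, 1.0, 0.017, 0.001]
contact_force: [1.7, 0.3, 5.9]
opening: 0.0005
gripper_force: 2.7
time: 18.2
eef_pos: [0.5584, 0.1447, 0.0822]
orientation: [0.001, 1.0, 0.017, -0.005]
contact_force: [1.2, 0.1, 0.3]
opening: 0.0
gripper_force: 0.0
time: 18.7
eef_pos: [0.5626, 0.1457, 0.2161]
orientation: [-0.0, 1.0, 0.017, 0.0]
contact_force: [0.2, -0.3, -0.1]
opening: 0.0356
gripper_force: 0.0
tcp [0.5626 0.1457 0.2161] 18.7
(74, 67, 76, 115) ((590.11767578125, 284.5523986816406), (109.64820861816406, 56.462921142578125), 2.6157448291778564)
(151, 66, 65, 116) ((592.5609741210938, 216.0392608642578), (110.65359497070312, 56.00492858886719), 1.4050370454788208)
(230, 176, 55, 94) ((490.15863037109375, 142.25643920898438), (110.5202865600586, 56.47705841064453), 2.086705207824707)
```

View pics/w5.png

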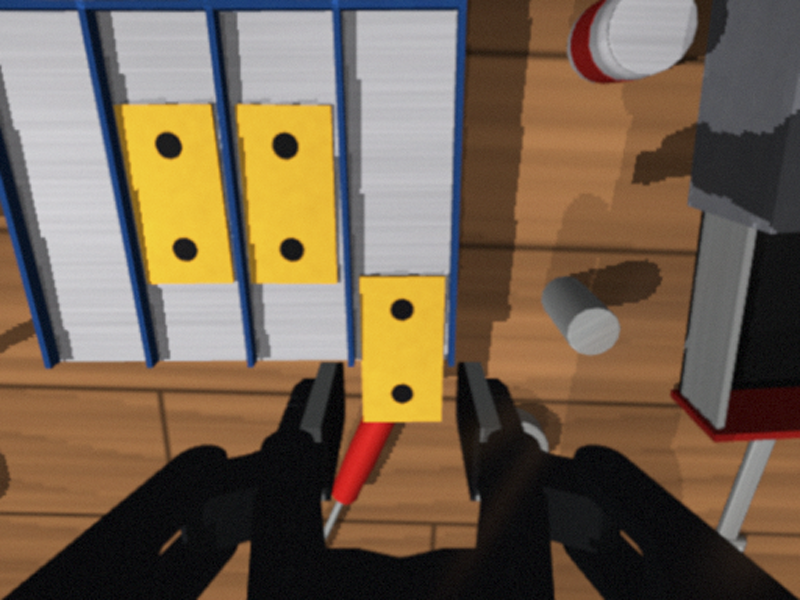

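The shim now overhangs by about 46 mm at (402,350), and the open fingers straddle its line.

```bash
python3 -m handwheel '[[[-1,-33,1,0,0,0,0],[-1,-33,0,0,0,0,0],[-1,-32,0,0,0,0,0],[-1,0,0,40,0,0,0],[-1,0,0,40,0,0,0]]]';python3 -m handwheel '[[[-1,0,0,40,0,0,0],[-1,0,0,30,0,0,0],[-1,0,0,20,0,0,0],[-1,0,0,14,0,0,0],[-1,0,0,0,0,0,0]]]'
```

```text
time: 19.38
eef_pos: [0.4627, 0.1407, 0.1327]
orientation: [0.001, 1.0, 0.017, -0.002]
contact_force: [0.4, 1.0, -0.1]
opening: 0.0854
gripper_force: 0.0
time: 20.0
eef_pos: [0.4634, 0.1407, 0.0294]
orientation: [0.001, 1.0, 0.017, -0.002]
contact_force: [0.1, -0.3, -0.0]
opening: 0.0859
gripper_force: 0.0
```

```bash
python3 -m handwheel '[[[1,0,0,0,0,0,0],[1,0,0,0,0,0,0],[1,0,0,0,0,0,0],[1,0,0,0,0,0,0],[1,0,0,0,0,0,0]]]';python3 -m handwheel '[[[1,0,0,-12,0,0,0],[1,-15,0,-15,0,0,0],[1,-15,0,-30,0,0,0],[1,0,0,-40,0,0,0],[1,0,0,0,0,0,0]]]'
```

```text
time: 20.62
eef_pos: [0.4657, 0.1414, 0.0318]
orientation: [-0.0, 1.0, 0.017, 0.001]
contact_force: [-1.6, 0.6, 6.2]
opening: 0.0535
gripper_force: 61.9
time: 21.25
eef_pos: [0.437, 0.1409, 0.1307]
orientation: [-0.001, 1.0, 0.017, 0.003]
contact_force: [0.2, -0.5, -1.8]
opening: 0.0533
gripper_force: 63.4
```

The shim is held. I carry it over the drawer and look there.

```bash
python3 -m handwheel '[[[1,0,0,-40,0,0,0],[1,0,0,-40,0,0,0],[1,8,39,0,0,0,0],[1,8,39,0,0,0,0],[1,8,39,0,0,0,0]]]';python3 -m handwheel '[[[1,8,39,0,0,0,0],[1,8,39,0,0,0,0],[1,8,39,0,0,0,0],[1,8,39,0,0,0,0],[1,6,39,0,0,0,0]]]';python3 -m handwheel '[[[1,0,0,0,0,0,-0.066],[1,0,0,0,0,0,0],[1,0,0,0,0,0,0],[1,0,0,0,0,0,0]]]'
python3 -c "
from h import *
shims('pics/w6')
import pickle;cal=pickle.load(open('pics/w5.pkl','rb'));S=.64
print('left wall top',onz('w',np.array([[752,225],[722,430]])*S,.06,cal),'front left',onz('w',np.array([[713,437]])*S,.067,cal))
"
```

```text
time: 21.88
eef_pos: [0.4628, 0.023, 0.2074]
orientation: [0.0, 1.0, 0.017, -0.001]
contact_force: [0.4, 0.8, -0.4]
opening: 0.0536
gripper_force: 64.0
time: 22.5
eef_pos: [0.5074, -0.1706, 0.207]
orientation: [-0.0, 1.0, 0.017, -0.001]
contact_force: [1.0, 0.8, -1.0]
opening: 0.0536
gripper_force: 64.0
time: 23.0
eef_pos: [0.5077, -0.1687, 0.2077]
orientation: [-0.0, 0.999, 0.05, -0.0]
contact_force: [0.3, 0.1, -1.7]
opening: 0.0535
gripper_force: 64.0
tcp [ 0.5077 -0.1687  0.2077] 23.0
(182, 87, 147, 235) ((446.5419921875, -174.32952880859375), (263.4250183105469, 134.15200805664062), 6.010863304138184)
left wall top [[ 0.5884 -0.065   0.06  ]
 [ 0.4438 -0.0821  0.06  ]] front left [[ 0.4428 -0.072   0.067 ]]
```

View pics/w6.png

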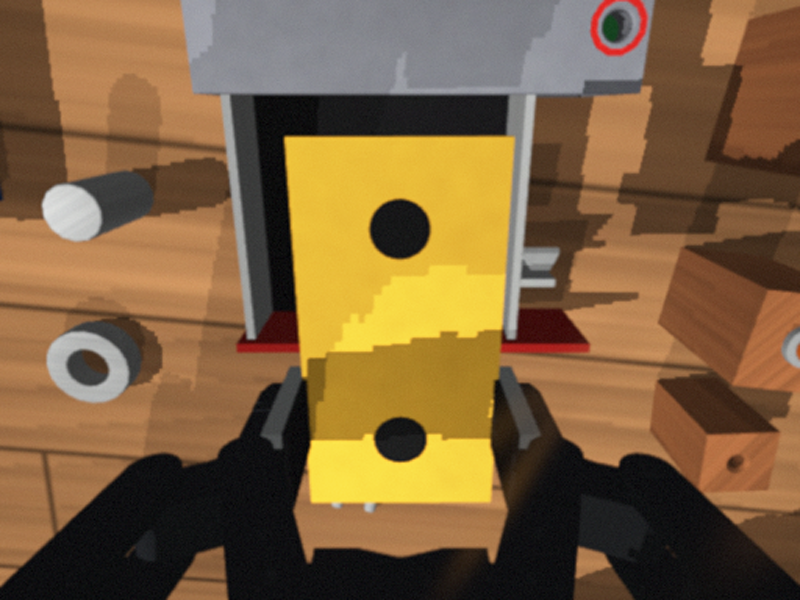

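The drawer is visible below the held shim: left wall top from (234,95) to (255,335), right wall top from (513,95) to (507,335), and front top edge at y≈348.

Run:
```python
from h import *
import pickle;cal=pickle.load(open('pics/w6.pkl','rb'));S=.64
L=onz('w',np.array([[234,95],[254,335]])*S,.06,cal);R=onz('w',np.array([[513,95],[507,335]])*S,.06,cal)
F=onz('w',np.array([[238,349],[589,348]])*S,.067,cal);B=onz('w',np.array([[193,93],[641,93]])*S,.085,cal)
print(L,R,F,B,sep='\n');print('widths',np.linalg.norm(L-R,axis=1),np.linalg.norm(F[0]-F[1]),np.linalg.norm(B[0]-B[1]))
o=ctrl.observe();e=o['eef_pos']
P=onz('w',np.array([[285,137],[515,137],[492,502],[311,503]])*S,e[2]+.0165,cal);print('shim',P,P.mean(0)-e)
```

```text
[[ 0.59   -0.0699  0.06  ]
 [ 0.4479 -0.0815  0.06  ]]
[[ 0.6054 -0.2199  0.06  ]
 [ 0.4642 -0.2411  0.06  ]]
[[ 0.4407 -0.0736  0.067 ]
 [ 0.4638 -0.2915  0.067 ]]
[[ 0.5891 -0.0576  0.085 ]
 [ 0.6114 -0.2772  0.085 ]]
widths [0.1508 0.1604] 0.21911499013186736 0.22079298867372574
shim [[ 0.5834 -0.133   0.2243]
 [ 0.5891 -0.1883  0.2243]
 [ 0.4799 -0.2004  0.2243]
 [ 0.4737 -0.1441  0.2243]] [0.0237 0.0023 0.0165]
```

```bash
python3 -m handwheel '[[[1,5,-14,0,0,0,0],[1,0,0,45,0,0,0],[1,0,0,45,0,0,0],[1,0,0,45,0,0,0],[1,0,0,0,0,0,0]]]';python3 -m handwheel '[[[1,0,0,25,0,0,0],[1,0,0,20,0,0,0],[1,0,0,10,0,0,0],[1,0,0,0,0,0,0],[1,0,0,0,0,0,0]]]';python3 -m handwheel '[[[1,0,0,2,0,0,0],[1,0,0,2,0,0,0],[1,0,0,0,0,0,0]]]'
```

```text
time: 23.68
eef_pos: [0.5093, -0.153, 0.0703]
orientation: [-0.001, 0.999, 0.051, -0.003]
contact_force: [-1.1, 0.3, -1.3]
opening: 0.0533
gripper_force: 64.2
time: 24.3
eef_pos: [0.5123, -0.1551, 0.019]
orientation: [0.0, 0.999, 0.05, 0.001]
contact_force: [0.4, -0.1, -1.1]
opening: 0.0537
gripper_force: 64.2
time: 24.68
eef_pos: [0.5114, -0.1551, 0.0139]
orientation: [-0.0, 0.999, 0.05, -0.0]
contact_force: [-0.6, -0.1, -1.1]
opening: 0.0538
gripper_force: 64.2
```

```bash
python3 -m handwheel '[[[1,0,0,2,0,0,0],[1,0,0,1.5,0,0,0],[1,0,0,0,0,0,0]]]';python3 -m handwheel '[[[-0.6,0,0,0,0,0,0],[-0.6,0,0,0,0,0,0],[-0.6,0,0,0,0,0,0],[-0.6,0,0,-30,0,0,0],[-0.6,0,0,-45,0,0,0]]]';python3 -m handwheel '[[[-0.6,0,0,-45,0,0,0],[-0.6,0,0,-45,0,0,0],[-0.6,0,0,-30,0,0,0],[-0.6,0,0,0,0,0,0]]]';python3 -c "
from h import *
shims('pics/w7')"
```

```text
time: 25.05
eef_pos: [0.5114, -0.1551, 0.0106]
orientation: [0.0, 0.999, 0.05, -0.0]
contact_force: [-0.6, 0.9, 1.8]
opening: 0.0536
gripper_force: 66.0
time: 25.68
eef_pos: [0.5105, -0.1547, 0.0851]
orientation: [-0.0, 0.999, 0.05, -0.002]
contact_force: [0.6, 0.6, 0.1]
opening: 0.0682
gripper_force: 0.0
time: 26.18
eef_pos: [0.5131, -0.1555, 0.2079]
orientation: [0.001, 0.999, 0.05, 0.003]
contact_force: [-0.1, -0.5, -0.7]
opening: 0.0685
gripper_force: 0.0
tcp [ 0.5131 -0.1555  0.2079] 26.175
(226, 78, 58, 107) ((541.26171875, -151.921875), (100.88505554199219, 52.43294906616211), 5.849738121032715)
```

View pics/w7.png

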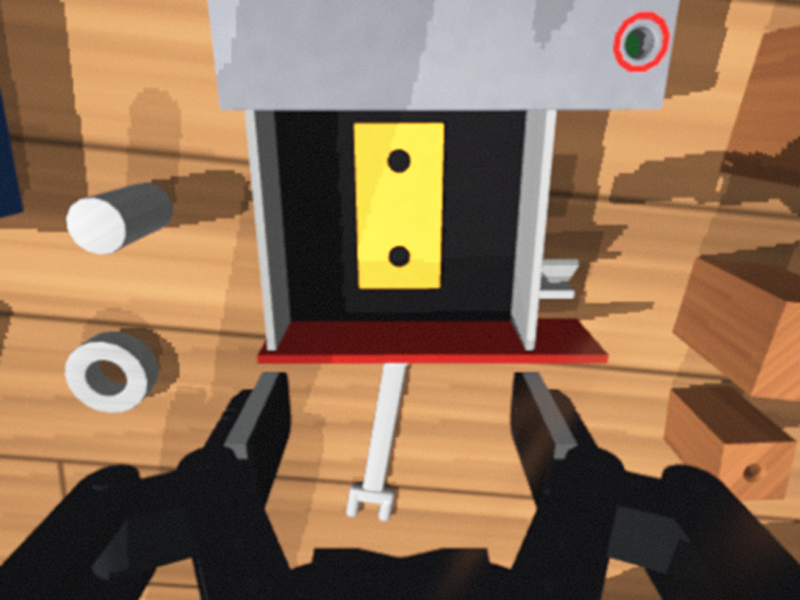

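The shim lies flat and central in the drawer at (400,205). On to the second.

```bash
python3 -m handwheel '[[[1,0,0,0,0,0,0.066],[1,17,-37,0,0,0,0],[1,17,-37,0,0,0,0],[1,17,-37,0,0,0,0],[1,17,-37,0,0,0,0]]]';python3 -m handwheel '[[[1,17,-37,0,0,0,0],[1,17,-37,0,0,0,0],[1,17,-37,0,0,0,0],[1,17,-37,0,0,0,0],[1,17,-37,0,0,0,0]]]';python3 -m handwheel '[[[1,15,-35,0,0,0,0],[1,0,0,0,0,0,0],[1,0,0,0,0,0,0]]]';python3 -c "
from h import *
shims()"
```

```text
time: 26.85
eef_pos: [0.5735, -0.0037, 0.2034]
orientation: [0.0, 1.0, 0.017, -0.002]
contact_force: [0.4, 0.5, -0.5]
opening: -0.0
gripper_force: 0.0
time: 27.48
eef_pos: [0.6523, 0.1838, 0.2029]
orientation: [0.001, 1.0, 0.017, -0.002]
contact_force: [-0.2, 0.0, -0.7]
opening: -0.0
gripper_force: 0.0
time: 27.85
eef_pos: [0.6658, 0.2173, 0.2033]
orientation: [0.001, 1.0, 0.017, -0.002]
contact_force: [0.7, 0.2, -0.1]
opening: -0.0003
gripper_force: 0.0
tcp [0.6658 0.2173 0.2033] 27.85
(156, 180, 62, 97) ((590.3405151367188, 284.6793518066406), (110.68245697021484, 56.33866882324219), 2.640395402908325)
(232, 228, 54, 18) ((585.6295776367188, 211.6053009033203), (20.006919860839844, 55.5870475769043), 1.9481542110443115)
```

```bash
python3 -c "
from h import *
shims('pics/w8')"
```

```text
tcp [0.666  0.2164 0.2038] 27.9
(155, 180, 63, 97) ((590.4824829101562, 284.6514892578125), (110.75647735595703, 56.26018142700195), 2.5690388679504395)
(232, 228, 54, 17) ((587.6669921875, 211.239501953125), (55.24026107788086, 18.72330093383789), 88.94712829589844)
```

View pics/w8.png

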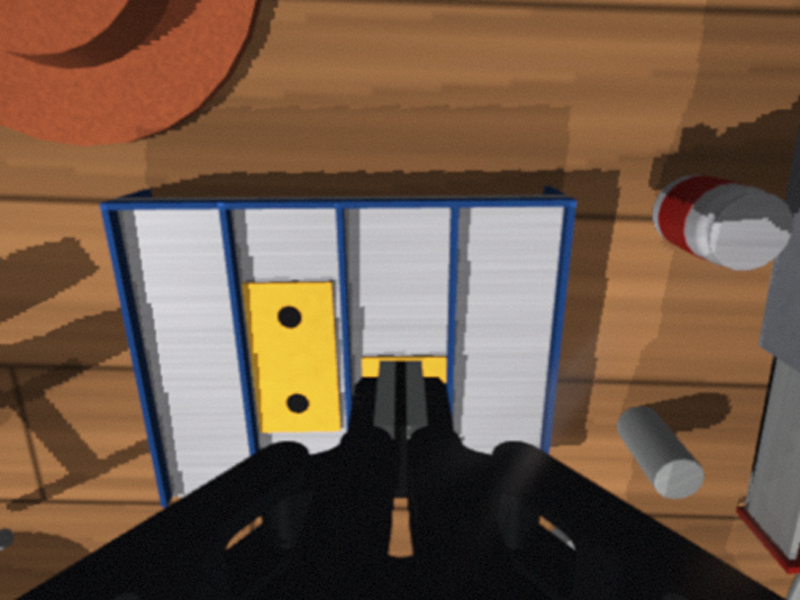

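The second lane's shim was knocked forward: its back edge is now at (403,357), x≈0.597. I start from x≈0.62 instead.

```bash
python3 -m handwheel '[[[1,-23,0,0,0,0,0],[1,-23,0,30,0,0,0],[1,0,0,40,0,0,0],[1,0,0,40,0,0,0],[1,0,0,30,0,0,0]]]';python3 -m handwheel '[[[1,0,0,12,0,0,0],[1,0,0,0,0,0,0],[1,0,0,0,0,0,0]]]'
```

```text
time: 28.58
eef_pos: [0.6201, 0.2147, 0.0639]
orientation: [0.001, 1.0, 0.016, -0.001]
contact_force: [-0.7, -0.2, -1.0]
opening: -0.0001
gripper_force: 0.0
time: 28.95
eef_pos: [0.6221, 0.2169, 0.0548]
orientation: [-0.0, 1.0, 0.017, 0.001]
contact_force: [0.1, -0.5, 0.7]
opening: 0.0002
gripper_force: 0.0
```

```bash
python3 -m handwheel '[[[1,0,0,6,0,0,0],[1,0,0,3,0,0,0],[1,0,0,0,0,0,0],[1,0,0,0.5,0,0,0],[1,0,0,0,0,0,0]]]';python3 -m handwheel '[[[1,-8,0,0,0,0,0],[1,-8,0,0,0,0,0],[1,-8,0,0,0,0,0],[1,-8,0,0,0,0,0],[1,-8,0,0,0,0,0]]]';python3 -m handwheel '[[[1,-8,0,0,0,0,0],[1,-8,0,0,0,0,0],[1,-8,0,0,0,0,0],[1,-4,0,0,0,0,0],[1,0,0,0,0,0,0]]]'
python3 -m handwheel '[[[1,8,0,0,0,0,0],[1,0,0,-40,0,0,0],[1,0,0,-50,0,0,0],[1,0,0,-50,0,0,0],[-1,0,0,-30,0,0,0]]]';python3 -m handwheel '[[[-1,0,0,0,0,0,0],[-1,0,0,0,0,0,0]]]'
python3 -c "
from h import *
shims()"
```

```text
time: 29.58
eef_pos: [0.6213, 0.2171, 0.0452]
orientation: [-0.0, 1.0, 0.017, 0.0]
contact_force: [-2.4, -0.5, 8.1]
opening: 0.0002
gripper_force: 3.9
time: 30.2
eef_pos: [0.5834, 0.2162, 0.0452]
orientation: [-0.001, 1.0, 0.017, 0.003]
contact_force: [2.6, 0.3, 6.1]
opening: -0.0002
gripper_force: 2.9
time: 30.82
eef_pos: [0.5547, 0.2154, 0.0451]
orientation: [-0.001, 1.0, 0.017, 0.002]
contact_force: [1.6, -0.2, 7.5]
opening: -0.0002
gripper_force: 3.7
time: 31.45
eef_pos: [0.5608, 0.2151, 0.216]
orientation: [-0.0, 1.0, 0.017, 0.001]
contact_force: [-0.7, -0.0, -0.7]
opening: 0.0173
gripper_force: 0.0
time: 31.7
eef_pos: [0.5596, 0.2145, 0.2127]
orientation: [0.0, 1.0, 0.017, -0.001]
contact_force: [0.1, -0.5, 0.7]
opening: 0.0543
gripper_force: 0.0
tcp [0.5596 0.2145 0.2127] 31.7
(148, 65, 68, 117) ((590.428955078125, 284.4759826660156), (109.7072525024414, 55.850772857666016), 2.7915518283843994)
(232, 174, 56, 95) ((490.0719299316406, 207.42713928222656), (110.6475830078125, 56.0036506652832), 3.032012939453125)
```

```bash
python3 -m handwheel '[[[-1,-32,5,0,0,0,0],[-1,-32,0,0,0,0,0],[-1,-32,0,0,0,0,0],[-1,0,0,40,0,0,0],[-1,0,0,40,0,0,0]]]';python3 -m handwheel '[[[-1,0,0,40,0,0,0],[-1,0,0,30,0,0,0],[-1,0,0,20,0,0,0],[-1,0,0,11,0,0,0],[-1,0,0,0,0,0,0]]]';python3 -m handwheel '[[[1,0,0,0,0,0,0],[1,0,0,0,0,0,0],[1,0,0,0,0,0,0],[1,0,0,0,0,0,0],[1,0,0,0,0,0,0]]]'
```

```text
time: 32.38
eef_pos: [0.4641, 0.2065, 0.1322]
orientation: [0.0, 1.0, 0.017, -0.0]
contact_force: [-0.1, 1.0, -0.1]
opening: 0.0854
gripper_force: 0.0
time: 33.0
eef_pos: [0.4643, 0.2061, 0.0318]
orientation: [0.001, 1.0, 0.017, -0.001]
contact_force: [0.1, -0.1, 1.2]
opening: 0.0854
gripper_force: 0.0
time: 33.62
eef_pos: [0.4657, 0.2068, 0.0339]
orientation: [-0.0, 1.0, 0.017, 0.001]
contact_force: [-0.7, -0.9, 6.4]
opening: 0.0533
gripper_force: 62.0
```

```bash
python3 -m handwheel '[[[1,0,0,-12,0,0,0],[1,-15,0,-15,0,0,0],[1,-15,0,-30,0,0,0],[1,0,0,-40,0,0,0],[1,0,0,-40,0,0,0]]]';python3 -m handwheel '[[[1,0,0,-40,0,0,0],[1,6,40,0,0,0,0],[1,6,40,0,0,0,0],[1,6,40,0,0,0,0],[1,6,40,0,0,0,0]]]';python3 -m handwheel '[[[1,6,40,0,0,0,0],[1,6,40,0,0,0,0],[1,6,40,0,0,0,0],[1,6,40,0,0,0,0],[1,6,40,0,0,0,0]]]';python3 -m handwheel '[[[1,0,0,0,0,0,-0.066],[1,0,0,0,0,0,0],[1,0,0,0,0,0,0]]]'
python3 -c "
from h import *
shims('pics/w9')"
```

```text
time: 34.25
eef_pos: [0.433, 0.2052, 0.1715]
orientation: [0.0, 1.0, 0.017, -0.001]
contact_force: [0.6, 0.8, -0.6]
opening: 0.0535
gripper_force: 63.5
time: 34.88
eef_pos: [0.4628, 0.0455, 0.2104]
orientation: [-0.0, 1.0, 0.017, -0.0]
contact_force: [0.7, 0.6, -0.8]
opening: 0.0536
gripper_force: 63.5
time: 35.5
eef_pos: [0.4998, -0.1526, 0.2103]
orientation: [-0.0, 1.0, 0.017, -0.001]
contact_force: [0.0, -0.4, -2.0]
opening: 0.0535
gripper_force: 63.5
time: 35.88
eef_pos: [0.5005, -0.1512, 0.21]
orientation: [-0.0, 0.999, 0.05, -0.0]
contact_force: [-0.2, -0.6, -1.9]
opening: 0.0535
gripper_force: 63.5
tcp [ 0.5005 -0.1512  0.21  ] 35.875
(183, 64, 146, 254) ((450.7451171875, -155.66015625), (279.0915222167969, 133.22425842285156), 5.845880508422852)
```

```bash
python3 -m handwheel '[[[1,6,3,0,0,0,0],[1,0,0,45,0,0,0],[1,0,0,45,0,0,0],[1,0,0,45,0,0,0],[1,0,0,0,0,0,0]]]';python3 -m handwheel '[[[1,0,0,25,0,0,0],[1,0,0,20,0,0,0],[1,0,0,11,0,0,0],[1,0,0,0,0,0,0],[1,0,0,0,0,0,0]]]';python3 -m handwheel '[[[-0.6,0,0,0,0,0,0],[-0.6,0,0,0,0,0,0],[-0.6,0,0,0,0,0,0],[-0.6,0,0,-30,0,0,0],[-0.6,0,0,-45,0,0,0]]]';python3 -m handwheel '[[[-0.6,0,0,-45,0,0,0],[-0.6,0,0,-45,0,0,0],[-0.6,0,0,-25,0,0,0],[-0.6,0,0,0,0,0,0]]]';python3 -c "
from h import *
shims('pics/w10')"
```

```text
time: 36.55
eef_pos: [0.5057, -0.1539, 0.0722]
orientation: [-0.001, 0.999, 0.05, -0.003]
contact_force: [-0.3, 0.1, -1.4]
opening: 0.0537
gripper_force: 64.2
time: 37.17
eef_pos: [0.5085, -0.155, 0.0199]
orientation: [0.0, 0.999, 0.05, 0.001]
contact_force: [0.1, 0.5, -1.6]
opening: 0.0536
gripper_force: 64.2
time: 37.8
eef_pos: [0.5066, -0.1545, 0.0937]
orientation: [-0.0, 0.999, 0.05, -0.002]
contact_force: [0.7, 0.1, 0.6]
opening: 0.0678
gripper_force: 0.0
time: 38.3
eef_pos: [0.509, -0.1552, 0.211]
orientation: [0.001, 0.999, 0.05, 0.002]
contact_force: [-1.1, 0.6, -0.8]
opening: 0.0683
gripper_force: 0.0
tcp [ 0.509  -0.1552  0.211 ] 38.3
(227, 74, 58, 110) ((538.7096557617188, -151.8478546142578), (104.2898178100586, 53.061546325683594), 5.8650031089782715)
```

View pics/w10.png

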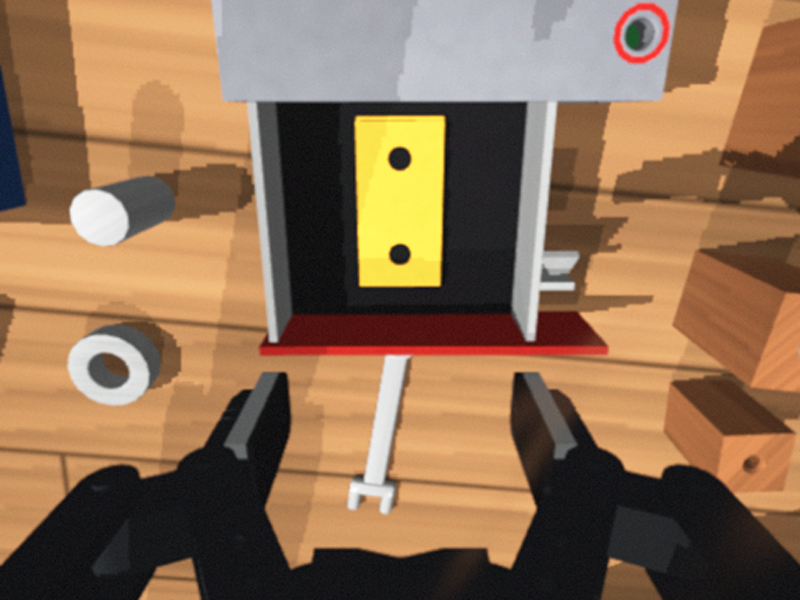

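Both shims are stacked flat at (400,200). Now the third, in the lane at y≈0.284.

```bash
python3 -m handwheel '[[[1,0,0,0,0,0,0.066],[1,16,-40,0,0,0,0],[1,16,-40,0,0,0,0],[1,16,-40,0,0,0,0],[1,16,-40,0,0,0,0]]]';python3 -m handwheel '[[[1,16,-40,0,0,0,0],[1,16,-40,0,0,0,0],[1,16,-40,0,0,0,0],[1,16,-40,0,0,0,0],[1,16,-40,0,0,0,0]]]';python3 -m handwheel '[[[1,15,-38,0,0,0,0],[1,14,-38,0,0,0,0],[1,0,0,0,0,0,0],[1,0,0,0,0,0,0]]]';python3 -c "
from h import *
shims()"
```

```text
time: 38.98
eef_pos: [0.5653, 0.0085, 0.207]
orientation: [0.0, 1.0, 0.017, -0.002]
contact_force: [0.7, -0.4, 0.6]
opening: 0.0002
gripper_force: 0.0
time: 39.6
eef_pos: [0.6385, 0.2108, 0.2065]
orientation: [0.001, 1.0, 0.017, -0.002]
contact_force: [0.9, -0.8, -0.3]
opening: 0.0002
gripper_force: 0.0
time: 40.1
eef_pos: [0.6648, 0.2856, 0.2068]
orientation: [0.001, 1.0, 0.017, -0.002]
contact_force: [0.2, -0.0, 0.1]
opening: 0.0
gripper_force: 0.0
tcp [0.6648 0.2856 0.2068] 40.1
(226, 180, 56, 63) ((611.2318725585938, 285.6919860839844), (68.90043640136719, 55.66026306152344), 3.4386985301971436)
```

```bash
python3 -m handwheel '[[[1,3,0,0,0,0,0],[1,0,0,40,0,0,0],[1,0,0,40,0,0,0],[1,0,0,40,0,0,0],[1,0,0,25,0,0,0]]]';python3 -m handwheel '[[[1,0,0,8,0,0,0],[1,0,0,0,0,0,0],[1,0,0,0,0,0,0]]]'
```

```text
time: 40.78
eef_pos: [0.668, 0.285, 0.0619]
orientation: [0.001, 1.0, 0.016, -0.001]
contact_force: [-0.4, 0.5, 0.7]
opening: 0.0003
gripper_force: 0.0
time: 41.15
eef_pos: [0.67, 0.2871, 0.0575]
orientation: [-0.001, 1.0, 0.017, 0.001]
contact_force: [0.0, -0.2, 0.1]
opening: -0.0004
gripper_force: 0.0
```

```bash
python3 -m handwheel '[[[1,0,0,8,0,0,0],[1,0,0,3.5,0,0,0],[1,0,0,0,0,0,0],[1,0,0,0.5,0,0,0],[1,0,0,0,0,0,0]]]';python3 -m handwheel '[[[1,-8,0,0,0,0,0],[1,-8,0,0,0,0,0],[1,-8,0,0,0,0,0],[1,-8,0,0,0,0,0],[1,-8,0,0,0,0,0]]]';python3 -m handwheel '[[[1,-8,0,0,0,0,0],[1,-8,0,0,0,0,0],[1,-8,0,0,0,0,0],[1,-8,0,0,0,0,0],[1,-8,0,0,0,0,0]]]';python3 -m handwheel '[[[1,-8,0,0,0,0,0],[1,-8,0,0,0,0,0],[1,-8,0,0,0,0,0],[1,-8,0,0,0,0,0],[1,-8,0,0,0,0,0]]]'
python3 -m handwheel '[[[1,0,0,0,0,0,0],[1,8,0,0,0,0,0],[1,0,0,-40,0,0,0],[1,0,0,-50,0,0,0],[1,0,0,-50,0,0,0]]]';python3 -m handwheel '[[[-1,0,0,-30,0,0,0],[-1,0,0,0,0,0,0],[-1,0,0,0,0,0,0]]]'
python3 -c "
from h import *
shims()"
```

```text
time: 41.78
eef_pos: [0.6689, 0.2871, 0.0452]
orientation: [-0.0, 1.0, 0.017, 0.0]
contact_force: [-1.9, -1.8, 6.7]
opening: 0.0001
gripper_force: 3.6
time: 42.4
eef_pos: [0.6308, 0.2862, 0.0452]
orientation: [-0.001, 1.0, 0.017, 0.003]
contact_force: [2.6, -0.2, 5.4]
opening: 0.0
gripper_force: 2.8
time: 43.02
eef_pos: [0.5909, 0.2849, 0.0452]
orientation: [-0.001, 1.0, 0.017, 0.003]
contact_force: [2.6, -0.1, 5.7]
opening: 0.0
gripper_force: 2.9
time: 43.65
eef_pos: [0.551, 0.2837, 0.0451]
orientation: [-0.001, 1.0, 0.017, 0.003]
contact_force: [2.6, -0.5, 6.1]
opening: 0.0001
gripper_force: 3.1
time: 44.28
eef_pos: [0.5553, 0.2828, 0.1843]
orientation: [0.001, 1.0, 0.017, -0.001]
contact_force: [0.2, 0.2, 0.6]
opening: -0.0002
gripper_force: 0.0
time: 44.65
eef_pos: [0.5553, 0.2827, 0.2125]
orientation: [0.001, 1.0, 0.017, -0.001]
contact_force: [0.7, -0.0, -0.5]
opening: 0.0546
gripper_force: 0.0
tcp [0.5553 0.2827 0.2125] 44.65
(228, 176, 55, 94) ((483.990966796875, 282.16680908203125), (109.53336334228516, 56.33283233642578), 1.9867476224899292)
```

```bash
python3 -m handwheel '[[[-1,-32,-2,0,0,0,0],[-1,-32,0,0,0,0,0],[-1,-32,0,0,0,0,0],[-1,0,0,40,0,0,0],[-1,0,0,40,0,0,0]]]';python3 -m handwheel '[[[-1,0,0,40,0,0,0],[-1,0,0,30,0,0,0],[-1,0,0,20,0,0,0],[-1,0,0,11,0,0,0],[-1,0,0,0,0,0,0]]]';python3 -m handwheel '[[[1,0,0,0,0,0,0],[1,0,0,0,0,0,0],[1,0,0,0,0,0,0],[1,0,0,0,0,0,0],[1,0,0,0,0,0,0]]]'
```

```text
time: 45.32
eef_pos: [0.4596, 0.2818, 0.1321]
orientation: [0.0, 1.0, 0.017, -0.001]
contact_force: [0.7, 0.1, -0.1]
opening: 0.0858
gripper_force: 0.0
time: 45.95
eef_pos: [0.4599, 0.2813, 0.0317]
orientation: [0.001, 1.0, 0.017, -0.001]
contact_force: [-0.3, -0.8, 0.4]
opening: 0.0851
gripper_force: 0.0
time: 46.58
eef_pos: [0.4614, 0.2822, 0.0339]
orientation: [-0.0, 1.0, 0.017, 0.001]
contact_force: [-1.2, -0.1, 5.5]
opening: 0.0539
gripper_force: 61.8
```

```bash
python3 -m handwheel '[[[1,0,0,-12,0,0,0],[1,-15,0,-15,0,0,0],[1,-15,0,-30,0,0,0],[1,0,0,-40,0,0,0],[1,0,0,-40,0,0,0]]]';python3 -m handwheel '[[[1,0,0,-40,0,0,0],[1,6,40,0,0,0,0],[1,6,40,0,0,0,0],[1,6,40,0,0,0,0],[1,6,40,0,0,0,0]]]';python3 -m handwheel '[[[1,6,40,0,0,0,0],[1,6,40,0,0,0,0],[1,6,40,0,0,0,0],[1,6,40,0,0,0,0],[1,6,40,0,0,0,0]]]';python3 -m handwheel '[[[1,6,40,0,0,0,0],[1,6,38,0,0,0,0],[1,0,0,0,0,0,-0.066],[1,0,0,0,0,0,0],[1,0,0,0,0,0,0]]]'
```

```text
time: 47.2
eef_pos: [0.4288, 0.2805, 0.1715]
orientation: [0.0, 1.0, 0.017, -0.001]
contact_force: [0.4, 0.7, -2.1]
opening: 0.0534
gripper_force: 63.3
time: 47.82
eef_pos: [0.4586, 0.1207, 0.2105]
orientation: [-0.0, 1.0, 0.017, -0.0]
contact_force: [0.2, 0.1, -0.4]
opening: 0.0532
gripper_force: 63.3
time: 48.45
eef_pos: [0.4956, -0.0774, 0.2104]
orientation: [-0.0, 1.0, 0.017, -0.0]
contact_force: [-0.0, -0.7, -2.1]
opening: 0.0535
gripper_force: 63.3
time: 49.08
eef_pos: [0.5109, -0.1534, 0.2101]
orientation: [-0.0, 0.999, 0.05, -0.0]
contact_force: [0.3, 0.4, -2.5]
opening: 0.0537
gripper_force: 63.4
```

```bash
python3 -m handwheel '[[[1,-3,1,0,0,0,0],[1,0,0,45,0,0,0],[1,0,0,45,0,0,0],[1,0,0,45,0,0,0],[1,0,0,0,0,0,0]]]';python3 -m handwheel '[[[1,0,0,25,0,0,0],[1,0,0,20,0,0,0],[1,0,0,8,0,0,0],[1,0,0,0,0,0,0],[1,0,0,0,0,0,0]]]';python3 -m handwheel '[[[-0.6,0,0,0,0,0,0],[-0.6,0,0,0,0,0,0],[-0.6,0,0,0,0,0,0],[-0.6,0,0,-30,0,0,0],[-0.6,0,0,-45,0,0,0]]]';python3 -m handwheel '[[[-0.6,0,0,-45,0,0,0],[-0.6,0,0,-45,0,0,0],[-0.6,0,0,-25,0,0,0],[-0.6,0,0,0,0,0,0]]]';python3 -c "
from h import *
shims('pics/w11')"
```

```text
time: 49.7
eef_pos: [0.506, -0.1548, 0.0724]
orientation: [-0.001, 0.999, 0.05, -0.004]
contact_force: [-0.3, 0.0, -1.9]
opening: 0.0537
gripper_force: 63.9
time: 50.32
eef_pos: [0.5096, -0.1561, 0.0231]
orientation: [0.0, 0.999, 0.05, 0.001]
contact_force: [0.1, -0.4, -0.7]
opening: 0.0536
gripper_force: 63.9
time: 50.95
eef_pos: [0.5077, -0.1556, 0.0966]
orientation: [-0.0, 0.999, 0.05, -0.002]
contact_force: [0.8, -0.3, -0.1]
opening: 0.0685
gripper_force: 0.0
time: 51.45
eef_pos: [0.51, -0.1563, 0.214]
orientation: [0.001, 0.999, 0.05, 0.002]
contact_force: [-0.0, -0.1, 0.7]
opening: 0.0682
gripper_force: 0.0
tcp [ 0.51   -0.1563  0.214 ] 51.45
(226, 75, 60, 110) ((538.2342529296875, -152.73568725585938), (105.5006332397461, 54.717674255371094), 5.708953380584717)
```

View pics/w11.png

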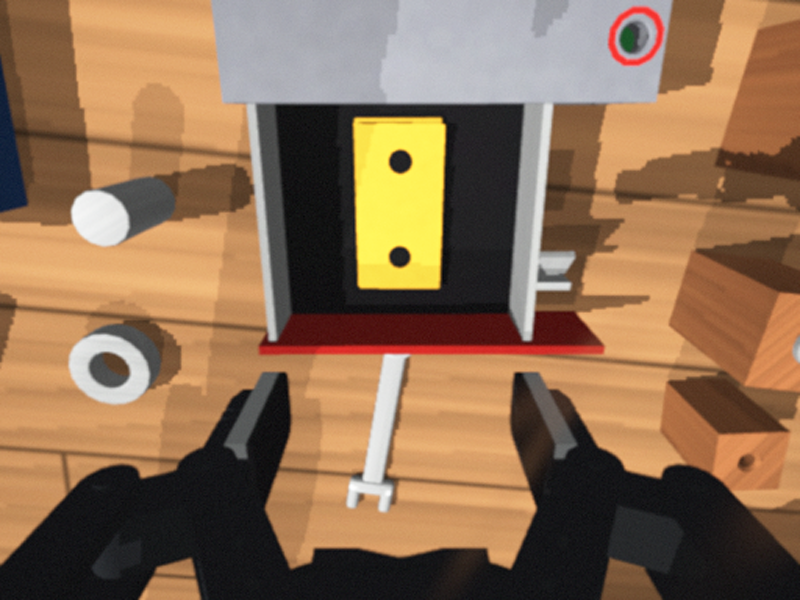

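All three shims lie stacked in the drawer. I go in front of it with the fingers shut.

```bash
python3 -m handwheel '[[[1,-30,7,0,0,0,0],[1,-30,7,0,0,0,0],[1,-26,6,0,0,0,0],[1,0,0,30,0,0,0],[1,0,0,30,0,0,0]]]';python3 -m handwheel '[[[1,0,0,30,0,0,0],[1,0,0,30,0,0,0],[1,0,0,30,0,0,0],[1,0,0,18,0,0,0],[1,0,0,0,0,0,0]]]'
```

```text
time: 52.12
eef_pos: [0.424, -0.1842, 0.1503]
orientation: [-0.0, 0.999, 0.05, -0.001]
contact_force: [-0.5, -0.1, -0.1]
opening: -0.0001
gripper_force: 0.0
time: 52.75
eef_pos: [0.4231, -0.1837, 0.0418]
orientation: [-0.001, 0.999, 0.05, -0.003]
contact_force: [0.9, 0.5, 0.9]
opening: -0.0003
gripper_force: 0.0
```

```bash
python3 -m handwheel '[[[1,8,0,-3,0,0,0],[1,8,0,0,0,0,0],[1,8,0,0,0,0,0],[1,8,0,0,0,0,0],[1,8,0,0,0,0,0]]]';python3 -m handwheel '[[[1,10,0,0,0,0,0],[1,10,0,0,0,0,0],[1,10,0,0,0,0,0],[1,10,0,0,0,0,0],[1,10,0,0,0,0,0]]]';python3 -m handwheel '[[[1,10,0,0,0,0,0],[1,10,0,0,0,0,0],[1,10,0,0,0,0,0],[1,10,0,0,0,0,0],[1,10,0,0,0,0,0]]]';python3 -m handwheel '[[[1,8,0,0,0,0,0],[1,5,0,0,0,0,0],[1,3,0,0,0,0,0],[1,0,0,0,0,0,0]]]'
```

```text
time: 53.38
eef_pos: [0.4638, -0.1805, 0.0473]
orientation: [-0.0, 0.999, 0.05, -0.001]
contact_force: [-5.1, -1.5, 3.1]
opening: 0.0002
gripper_force: 2.5
time: 54.0
eef_pos: [0.5126, -0.1755, 0.0473]
orientation: [-0.0, 0.999, 0.05, -0.002]
contact_force: [-6.2, -0.7, 4.9]
opening: 0.0001
gripper_force: 3.1
time: 54.62
eef_pos: [0.5616, -0.1705, 0.0472]
orientation: [-0.001, 0.999, 0.05, -0.003]
contact_force: [-9.1, -1.9, 7.1]
opening: -0.0002
gripper_force: 5.7
time: 55.12
eef_pos: [0.5776, -0.1689, 0.0468]
orientation: [-0.0, 0.999, 0.05, -0.003]
contact_force: [-5.4, -1.2, 2.1]
opening: 0.0001
gripper_force: 2.9
```

```bash
python3 -m handwheel '[[[1,3,0,0,0,0,0],[1,3,0,0,0,0,0],[1,0,0,0,0,0,0]]]';python3 -m handwheel '[[[1,3,0,0,0,0,0],[1,0,0,0,0,0,0]]]';python3 -m handwheel '[[[1,3,0,0,0,0,0],[1,0,0,0,0,0,0]]]'
```

```text
time: 55.5
eef_pos: [0.5847, -0.1681, 0.0467]
orientation: [-0.0, 0.999, 0.05, -0.002]
contact_force: [-5.2, -0.5, 0.5]
opening: 0.0003
gripper_force: 2.6
time: 55.75
eef_pos: [0.587, -0.1679, 0.0467]
orientation: [-0.0, 0.999, 0.05, -0.002]
contact_force: [-5.6, -2.0, 1.9]
opening: -0.0002
gripper_force: 3.0
time: 56.0
eef_pos: [0.587, -0.1678, 0.0467]
orientation: [-0.001, 0.999, 0.049, -0.005]
contact_force: [-10.6, -2.2, 6.1]
opening: -0.0001
gripper_force: 5.2
```

```bash
python3 -m handwheel '[[[1,4,0,0,0,0,0],[1,0,0,0,0,0,0]]]';python3 -m handwheel '[[[1,4,0,0,0,0,0],[1,0,0,0,0,0,0],[1,0,0,0,0,0,0]]]'
```

```text
time: 56.25
eef_pos: [0.587, -0.1678, 0.0466]
orientation: [-0.002, 0.999, 0.049, -0.009]
contact_force: [-15.0, -1.0, 10.8]
opening: -0.0
gripper_force: 8.1
time: 56.62
eef_pos: [0.587, -0.1677, 0.0466]
orientation: [-0.002, 0.999, 0.048, -0.012]
contact_force: [-20.9, -3.3, 16.0]
opening: -0.0
gripper_force: 11.1
```

Hard stop reached. I back off and check.

```bash
python3 -m handwheel '[[[1,-12,0,0,0,0,0],[1,-15,0,0,0,0,0],[1,-20,0,-10,0,0,0],[1,-20,0,-40,0,0,0],[1,0,0,-50,0,0,0]]]';python3 -m handwheel '[[[1,-30,0,-50,0,0,0],[1,-30,0,-20,0,0,0],[1,0,0,0,0,0,0],[1,0,0,0,0,0,0],[1,0,0,0,0,0,0]]]';python3 -c "
from h import *
I=ctrl.camera('scene');cv2.imwrite('pics/s2.png',cv2.resize(I,(800,600),interpolation=cv2.INTER_CUBIC))"
```

```text
time: 57.25
eef_pos: [0.5332, -0.1733, 0.1476]
orientation: [-0.0, 0.999, 0.05, 0.0]
contact_force: [1.1, 0.8, 0.6]
opening: 0.0001
gripper_force: 0.0
time: 57.88
eef_pos: [0.4753, -0.179, 0.2163]
orientation: [0.0, 0.999, 0.051, 0.0]
contact_force: [-0.6, 1.0, -0.1]
opening: -0.0003
gripper_force: 0.0
```

View pics/s2.png

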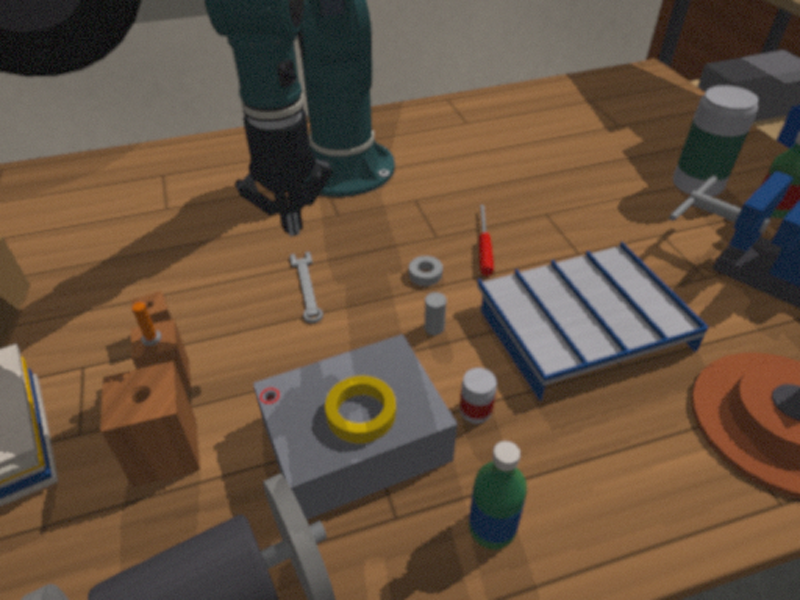

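The drawer is shut, the rack is empty, the pin stands in the middle stand at (146,320), and the bystanders are where they were.

```bash
python3 -c "
from bench import ctrl
print(ctrl.sign_off())"
```

```text
the job is handed in; nothing more can be done
None
```

The job is handed in at about 58 s of robot time: the three shims that were there lie stacked flat in the drawer, it is pushed shut to its stop, the pin is back in its stand, and the last picture shows the other things where they were.

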